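Reset the mist controller and shut its hood

TASK

Take the reset pin out of its wooden stand and use its tip to push the recessed button in the mist controller's metal bezel all the way in for a moment, then put the pin back in its stand, upright and resting on its flange. Then lift the knee of the hood's folding stay past centre to unlock it, and lower the hood fully shut without slamming it. Leave the other things on the bench where they are.

Things in the scene. Friction and masses are not known exactly. Their poses are not given: they have to be found in the camera images.
- case: Grey plastic controller case, 260 (its x) by 200 (its y) by 80 mm high, fixed; origin at the centre of its underside, z up. Walls 5 mm. Inside, a flat deck 40 mm above the bench carries a display, a low knob (8 mm high) and, towards its -x end, a 34 mm square aluminium bezel with one round hole. The hood is hinged along the top of its +y wall and stands open there.
- well_mouth (a point): Mouth of the button well: a vertical hole, 12 mm wide, through the bezel, 44 mm above the bench, 4 mm above the deck, at (-60, -30) mm in the case's x, y. The button's face (10 mm wide) lies somewhere between 10 and 20 mm below the mouth; how deep differs from unit to unit and has to be felt.
- reset_button (a joint): Travel of the button in m: 0 out, 0.006 fully in. It starts to give at 3 N and takes 7 N to push fully in, then stops solid; it springs back out when let go.
- stylus: Reset pin, about 60 g, 130 mm long, standing upright in its stand, tip down. Origin at the centre of the tip's end, z along the pin to the handle. Steel tip 6 mm thick and 50 mm long, then a round flange 32 mm across (z 50 to 56 mm), then a round black handle 18 mm thick (z 56 to 130 mm).
- stylus_tip (a point): Centre of the lower end of the pin's tip.
- stylus_grip (a point): Point on the pin's axis in the handle, 100 mm above the tip end, a good place to grasp.
- stand_mouth (a point): Centre of the hole's mouth on top of the wooden stand, a fixed block 70 by 70 by 60 mm high; hole 14 mm wide, 60 mm deep. The pin hangs here with its flange's underside on the block's top, so its tip end is 50 mm below this point.
- hood_hinge (a point): Middle of the hood's hinge line, 80 mm above the bench and 100 mm to the case's +y of its centre; the hinge line runs along the case's x.
- hood (a joint): Angle of the hood in rad about the hinge: 0 standing open as at the start (93 degrees from shut), 1.62 shut on the case's rim; it grows as the hood swings over to the case's -y. The hinge is stiff (0.5 N m of friction): the hood stays where it is left and has to be pushed right down. While the stay is locked the hood cannot be pushed down.
- hood_back (a point): Point on the outer face of the hood's big panel, at the middle of its length, 160 mm from the hinge line; push here. The hood is a grey shell, 260 by 200 mm, 68 mm deep, walls 4 mm, 0.4 kg. Open, its outer face looks to the case's +y and lies 68 mm beyond the hinge; shut, that face is the top, 148 mm above the bench.
- knee_knob (a point): Middle of the round steel knob at the stay's knee: 14 mm thick, 36 mm long, lying along the case's x, at about (86, 21, 78) mm in the case's frame when locked, with the deck 38 mm below and open air above. Pinch it and lift, upwards and about half as much to the case's -y: past centre after 11 mm; after 35 to 40 mm the hood has come in by about 0.12 rad and can be pushed down.
- knee (a joint): Fold of the knee in rad: 0 locked below centre (against its stop), 0.23 links in line, larger when folded upwards (unlocked); about 1.7 when the hood is shut.
- punnet_a: Green punnet of mushrooms, 150 by 110 by 55 mm, bystander; origin under its centre.
- punnet_b: Another green punnet of mushrooms, 150 by 110 by 55 mm, bystander; origin under its centre.
- sprayer: White bottle, 68 mm wide, 170 mm high, bystander; origin under its centre.
- tape: Brown roll of tape lying flat, 100 mm across, 24 mm high, bystander; origin under its centre.
- driver: Screwdriver lying on the bench, bystander; origin under its middle.
- mug: White mug, 80 mm wide, 90 mm high, bystander; origin under its centre.
- mushroom: Single mushroom, 56 mm wide and high, bystander; origin under its centre.
- stay_foot (a point): Lower pivot of the hood's folding stay, on the case at (110, -70, 45) mm in its frame. The stay is two steel links, 97 mm each, in an upright plane at the case's +x end, from here to the knee and on to the hood, 50 mm from the hinge line. Locked, the knee hangs 11 mm below the straight line between the end pivots; unlocked, it folds upwards into the hood.
Things that resemble listed ones, but are neither listed nor needed, are in the scene too. What is shaped like the stylus but white is not meant.

How it is judged:
By the outcome, as a careful person would: the job done as asked, in the order asked, and still so for the second after the job is handed in, with the robot touching nothing.
It also fails if it takes over 72 s, if anything falls off the work surface, if the arm or the gripper's body presses on something with over 40 N, if the wrist force passes 120 N, or if a joint passes its speed limit or range.

ROBOT

A 6-joint arm with a two-finger parallel gripper is mounted at the origin on the work surface. World frame = base frame: x ahead of the robot, y to its left, z up, the work surface at z = 0. Lengths are in mm, angles in rad, forces in N, time in s.
With the tool pointing down it reaches from about 300 to 1000 mm from the base axis. Payload 5.1 kg.
Tool frame: the origin (TCP) lies on the centre line of the jaws, within the pads' length; the fingertips stand tcp_to_tips ahead of it and the grasp point (between the pads) is the TCP (tcp_to_tips is the distance from the TCP to the fingertips, in mm); z points along the fingers, y is the direction in which the jaws open and shut (so a half turn about z gives the same grasp; the last joint's range is limited). The gripper opens to 95 mm and grips with 3 to 60 N. Pads are 20 mm wide; open, the fingers measure 119 mm over their backs; the gripper's body (75 mm by 180 mm) begins 59 mm behind the grasp point.
Start: joints at [1.259, 0.124, 1.65, -0, 1.367, -0.083], TCP at [147.448, 633.043, 233.656] pointing down, gripper open.
Joint ranges: [-2.61, 2.61], [-1.02, 2.33], [0.03, 2.71], [-1.35, 4.49], [0.32, 2.68], [-2.91, 2.91]. Speed limits (rad/s): [2.57, 2.57, 3.14, 3.14, 3.14, 3.14].

INTERFACE

Orientations are given as a 3x3 rotation matrix whose columns are the frame's x, y, z axes.
In Python, from cell import * gives the robot as it stands.
- The arm moves only by the tool move_arm, never from a script. Its argument "motion" is one flat list of numbers, 7 for each row, row after row: the opening, from -1 (shut) to 1 (fully open), then the shift along the tool's x, y, z in m, then the turn, a rotation vector about the tool's x, y, z in rad. In form: [hand, tx, ty, tz, wx, wy, wz, hand, tx, ty, tz, wx, wy, wz, ...]. A call has exactly 10 rows; each row is the pose to reach, as a shift and turn from the pose commanded when the call began, along the tool's axes at that moment; what a row does not reach only later rows make up. A row lasts 1/12 s, in which the tool goes at most 41.7 mm and 7.16 degrees, less where a joint would pass 70% of its speed; a pose out of reach is approached as far as the arm can. A call with a gripper value outside its range is refused whole. The fingers move at their own pace and stop on an object; "newtons" is the grip in N (left out, the last holds). Time passes only in rows, so rows that repeat a pose let the fingers close, or fill a call up. It gives the time, the measured TCP pose, the force and the opening at its end, in the units of the state.
- state(): the state, without advancing time (a new reading comes with each control period).
- snapshot(name): name is "scene" or "top" or "wrist"; returns the picture (384x512x3 uint8, blue, green, red); there is no depth.
- camera_model(name): a dict with "fx", "fy", "cx", "cy" (pixels), "pose" (4x4, takes a point from camera to world coordinates); the wrist camera has in their place "tool_from_camera" (4x4, takes a point from camera to tool coordinates, whose origin is the TCP and whose axes are the flange's). Camera axes: x right, y down, z forward; pixel columns grow to the right and rows downward; lengths in mm; the calibration is good to about 2 mm. A picture is of the moment at which its call begins: read the wrist's pose just before it. camera_model takes no time and is no camera call.
- job_done(): hands the job in, once; it reports no verdict.
Trained networks look in the newest picture that a camera, given by its name, has taken for a name from the list of things; names that differ only in an ending like _2 or _b are one class to them, and where a whole thing is asked for, a point or a joint stands for the part that bears it (a point fixed in the world has none). Each returns a list of dicts, best first, with "p" (0 to 1); they miss things now and then, are a little off and sometimes report something else, mostly with a low value. They report only what shows in the picture. A call takes as long as a camera call. They do not tell look-alikes from the thing itself.
- boxes_of(thing, camera): "xyz" ([x, y, z] in mm, in world coordinates, good to about 4 mm: the middle of the surface that is visible of it).
- spot_point(thing, camera): "xyz" ([x, y, z] in mm, in world coordinates, good to about 4 mm: a listed point, or the origin of a listed thing).
The state is a dict: "time": time; "q": joint angles; "joint_velocities": joint speeds; "effort": joint torques, N m; "ee_pos": TCP position; "tcp_rot": TCP orientation; "contact_force": force on the tool from outside, world axes, zero at the start; "ft_torque": the same for the moment, N m; "width": opening from 0.0 (shut) to 1.0 (fully open).
Only numpy, scipy, OpenCV 4.12 (cv2) and the standard library are available. Lean on these libraries where they do the work, as an engineer would, in place of code of your own. Each camera call takes 0.05 s, during which the arm holds its last target.

## Working session

There is one attempt and no reset: what is moved stays moved. The work goes in short steps, Python scripts to look and compute and a tool call to move; the robot and the scene stay as the last step left them, time stands still between calls to the robot, and variables do not carry over. Pictures are saved under pics/ and viewed, and the job is handed in when it is done.

Besides the shell and the picture viewer there is one more tool, called after ">>>" by a JSON object that holds its "op" and its "data". move_arm: Moves the arm, as the interface text tells. Its arguments: {"type":"object","properties":{"motion":{"type":"array","items":{"type":"number"}},"newtons":{"type":"number"}},"required":["motion"]}

```bash
ls; mkdir -p pics; python3 - <<'E'
from cell import *
import cv2
s=state();print(s)
for n in("scene","top","wrist"):
    im=snapshot(n);cv2.imwrite(f"pics/{n}0.png",im)
    c=camera_model(n);print(n,c)
E
```

```text
pics
{'time': 0.0, 'q': array([ 1.25939685e+00,  1.24505043e-01,  1.65165932e+00, -2.10206860e-05,
        1.36748109e+00, -8.26001409e-02]), 'joint_velocities': array([-1.73710888e-03,  2.84809447e-05,  3.81486238e-04,  7.97303529e-04,
        2.05813334e-04,  1.52996092e-03]), 'effort': array([-1.44861093e-03, -4.17586255e+01, -3.59944689e+01,  7.75186485e-02,
        4.89806256e-02, -1.84235064e-04]), 'ee_pos': array([147.27637579, 632.48441927, 232.39571842]), 'tcp_rot': array([[-9.73940340e-01,  2.26803534e-01, -6.09362797e-04],
       [ 2.26804303e-01,  9.73938378e-01, -1.96038212e-03],
       [ 1.48860223e-04, -2.04750133e-03, -9.99997893e-01]]), 'contact_force': array([-0.53714935, -0.02194838,  0.59922636]), 'ft_torque': array([0.00092384, 0.00668459, 0.04806936]), 'width': 1.0009855757403272}
scene {'fx': 365.0855788230878, 'fy': 365.0855788230878, 'cx': 257.1568358163348, 'cy': 189.39253578826563, 'pose': array([[ 8.24920229e-01,  4.49984796e-01, -3.42082299e-01,
         8.70600670e+02],
       [ 5.65207593e-01, -6.49316547e-01,  5.08850075e-01,
        -5.43838161e+02],

[... 399 characters left out ...]
.39970479e-02, -3.24355596e-03,
        -6.15131423e+01],
       [-1.19863176e-04, -1.38848974e-01, -9.90313560e-01,
         1.35264144e+03],
       [ 0.00000000e+00,  0.00000000e+00,  0.00000000e+00,
         1.00000000e+00]])}
wrist {'fx': 325.1807373736087, 'fy': 325.1807373736087, 'cx': 257.49497269971215, 'cy': 184.08054617867475, 'tool_from_camera': array([[-5.81323725e-04, -9.54844138e-01, -2.97106603e-01,
         8.51229535e+01],
       [ 9.99999380e-01, -8.37365849e-04,  7.34519213e-04,
        -3.12285522e-01],
       [-9.50138288e-04, -2.97105992e-01,  9.54844033e-01,
        -1.50548658e+02],
       [ 0.00000000e+00,  0.00000000e+00,  0.00000000e+00,
         1.00000000e+00]])}
```

View pics/scene0.png

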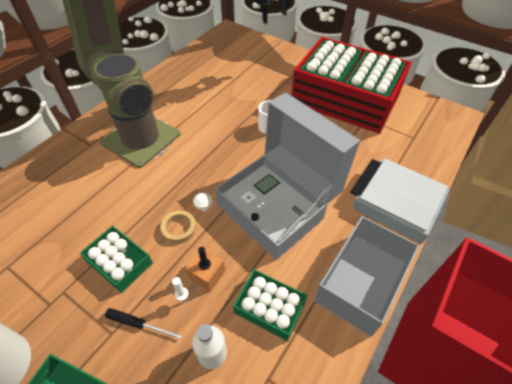

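View pics/top0.png

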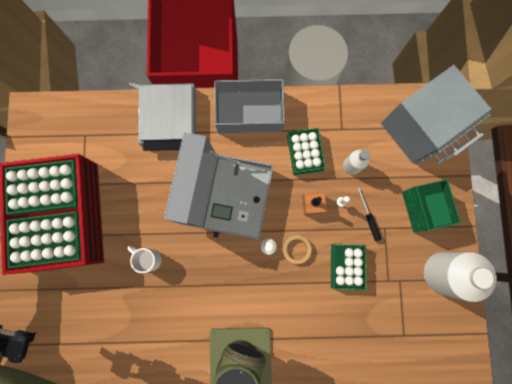

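```bash
python3 - <<'E'
from cell import *
for cam in ("scene","top"):
  for t in ("stylus","stylus_grip","stand_mouth","well_mouth","case","hood_hinge","knee_knob","stay_foot","hood_back"):
    r=spot_point(t,cam)
    print(cam,t,[(d['xyz'].round(0).tolist() if hasattr(d['xyz'],'round') else d['xyz'],round(d['p'],2)) for d in r[:4]])
print(state()['time'])
E
```

```text
scene stylus [([527.3, -366.2, 2.9], 0.68), ([522.5, -272.9, 11.2], 0.67), ([588.1, 174.0, 236.8], 0.52)]
scene stylus_grip [([522.1, -357.8, 100.8], 0.8), ([527.8, -269.3, 112.3], 0.6)]
scene stand_mouth [([522.8, -268.8, 56.6], 0.75), ([584.6, 173.1, 235.2], 0.17)]
scene well_mouth [([485.3, -21.5, 46.6], 0.8)]
scene case []
scene hood_hinge [([568.4, 89.9, 79.0], 0.94)]
scene knee_knob [([633.3, 1.0, 76.2], 0.85)]
scene stay_foot [([639.5, -95.2, 46.3], 0.77)]
scene hood_back [([587.2, 170.4, 237.7], 0.83)]
top stylus [([525.9, -358.8, -0.2], 0.45), ([527.2, -271.0, 10.2], 0.43)]
top stylus_grip [([523.5, -267.3, 107.9], 0.64), ([518.2, -360.4, 99.2], 0.5), ([522.9, -272.4, 8.1], 0.44)]
top stand_mouth [([523.1, -271.1, 52.5], 0.95)]
top well_mouth [([481.1, -19.1, 44.6], 0.89), ([568.8, 96.7, 82.7], 0.33)]
top case [([545.2, -3.0, -1.5], 0.68), ([641.3, -2.4, 76.1], 0.59), ([642.5, -95.7, 42.6], 0.29)]
top hood_hinge [([570.9, 94.3, 83.0], 0.64)]
top knee_knob [([636.9, -2.3, 79.1], 0.47)]
top stay_foot [([643.2, -91.1, 42.7], 0.56)]
top hood_back []
1.05
```

```bash
cat > h.py <<'E'
from cell import *
import numpy as np, cv2
from scipy.spatial.transform import Rotation as R
def proj(cam,P,s=None):
    c=camera_model(cam)
    if cam=="wrist":
        T=np.eye(4);T[:3,:3]=s['tcp_rot'];T[:3,3]=s['ee_pos'];T=T@c['tool_from_camera']
    else:T=c['pose']
    p=np.linalg.inv(T)@np.r_[P,1]
    return np.array([c['fx']*p[0]/p[2]+c['cx'],c['fy']*p[1]/p[2]+c['cy']])
def ray(cam,uv,s=None,z=0):
    c=camera_model(cam)
    if cam=="wrist":
        T=np.eye(4);T[:3,:3]=s['tcp_rot'];T[:3,3]=s['ee_pos'];T=T@c['tool_from_camera']
    else:T=c['pose']
    d=T[:3,:3]@np.array([(uv[0]-c['cx'])/c['fx'],(uv[1]-c['cy'])/c['fy'],1])
    o=T[:3,3];return o+d*(z-o[2])/d[2]
def delta(s,pos,rot=None):
    """shift in tool axes (m) and rotvec to reach world pos/rot"""
    Rt=s['tcp_rot'];t=Rt.T@(np.array(pos)-s['ee_pos'])/1000
    w=R.from_matrix(Rt.T@rot).as_rotvec() if rot is not None else np.zeros(3)
    return np.r_[t,w].round(4)
def Rdown(h):  # tool y heading h (rad), z down
    y=np.array([np.cos(h),np.sin(h),0]);z=np.array([0,0,-1.]);return np.c_[np.cross(y,z),y,z]
E
python3 - <<'E'
from h import *
import cell
print([n for n in dir(cell) if not n.startswith('_')]); print(getattr(cell,'tcp_to_tips',None))
pts={'well':((-60,-30),[(485.3,-21.5),(481.1,-19.1)]),'hinge':((0,100),[(568.4,89.9),(570.9,94.3)]),
'knee':((86,21),[(633.3,1),(636.9,-2.3)]),'foot':((110,-70),[(639.5,-95.2),(643.2,-91.1)]),'case':((0,0),[(545.2,-3)])}
A=[];B=[]
for k,(a,bs) in pts.items():
    for b in bs:A.append(a);B.append(b)
A=np.array(A,float);B=np.array(B)
from scipy.optimize import least_squares
f=lambda p:((A@np.array([[np.cos(p[2]),np.sin(p[2])],[-np.sin(p[2]),np.cos(p[2])]])+p[:2])-B).ravel()
r=least_squares(f,[545,0,-.25]);print(r.x,np.degrees(r.x[2]),f(r.x).round(1))
s=state()
print(delta(s,[400,100,380]),delta(s,[525,-230,300],Rdown(r.x[2])))
for i,(x,c) in enumerate((("scene",(150,200,260,330)),)):
    im=cv2.imread("pics/scene0.png")[220:320,130:260];cv2.imwrite("pics/c0.png",cv2.resize(im,None,fx=5,fy=5,interpolation=cv2.INTER_CUBIC))
E
```

```text
['MotionError', 'boxes_of', 'camera_model', 'job_done', 'snapshot', 'spot_point', 'state', 'tcp_to_tips']
19.0
[ 5.47664242e+02 -3.57056103e+00 -2.07238570e-01] -11.873895394256019 [-2.5  0.9  1.7 -1.5 -0.2  4.4 -2.7 -0.   2.8 -1.7 -0.8  1.6  1.4  0.5
 -2.3 -3.6  2.5 -0.6]
[-0.3669 -0.4618 -0.1463  0.      0.      0.    ] [-5.6350e-01 -7.5490e-01 -6.6300e-02 -1.0000e-04  0.0000e+00  1.5492e+00]
```

View pics/c0.png

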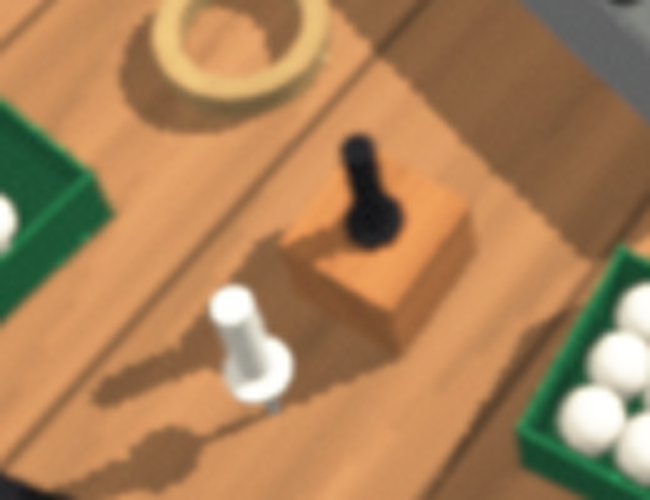

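>>> {"op": "move_arm", "data": {"motion": [1,-0.026,-0.028,-0.02,0,0,0.07,1,-0.052,-0.056,-0.04,0,0,0.14,1,-0.078,-0.085,-0.06,0,0,0.21,1,-0.104,-0.113,-0.08,0,0,0.28,1,-0.13,-0.141,-0.1,0,0,0.35,1,-0.156,-0.17,-0.11,0,0,0.42,1,-0.182,-0.198,-0.12,0,0,0.5,1,-0.208,-0.227,-0.13,0,0,0.58,1,-0.234,-0.255,-0.14,0,0,0.66,1,-0.26,-0.283,-0.145,0,0,0.75], "newtons": 40}}

```text
time: 1.88
ee_pos: [337.1, 296.8, 380.6]
tcp_rot: [[-0.555, 0.832, 0.003], [0.832, 0.555, 0.002], [-0.0, 0.003, -1.0]]
contact_force: [1.1, 1.0, 0.5]
width: 0.998
```

```bash
python3 - <<'E'
from h import *
s=state();print(s['time'],s['ee_pos'],s['tcp_rot'].round(3))
h=-.207
print(delta(s,[480,-20,340],Rdown(h)),delta(s,[524,-270,300],Rdown(h)))
E
```

```text
1.8833 [337.13991611 296.78003738 380.64479896] [[-0.555  0.832  0.003]
 [ 0.832  0.555  0.002]
 [-0.     0.003 -1.   ]]
[-0.3428 -0.0571  0.0405  0.0031 -0.0012  0.7953] [-0.5752 -0.1593  0.0802  0.0031 -0.0012  0.7953]
```

>>> {"op": "move_arm", "data": {"motion": [1,-0.036,-0.006,0.0,0,0,0.09,1,-0.073,-0.012,0.0,0,0,0.18,1,-0.11,-0.018,0.0,0,0,0.27,1,-0.147,-0.024,0.0,0,0,0.36,1,-0.184,-0.03,0.01,0,0,0.45,1,-0.221,-0.036,0.02,0,0,0.54,1,-0.258,-0.042,0.03,0,0,0.63,1,-0.295,-0.048,0.035,0,0,0.72,1,-0.33,-0.054,0.04,0,0,0.795,1,-0.343,-0.057,0.04,0.003,0,0.795]}}

```text
time: 2.72
ee_pos: [481.0, -21.4, 337.1]
tcp_rot: [[0.207, 0.978, -0.005], [0.978, -0.207, -0.001], [-0.002, -0.005, -1.0]]
contact_force: [-0.0, 0.1, -0.9]
width: 1.0
```

```bash
python3 - <<'E'
from h import *
s=state();print(s['time'],s['ee_pos'],s['tcp_rot'].round(3),s['joint_velocities'].round(2))
im=snapshot("wrist");cv2.imwrite("pics/w1.png",im)
for t in ("well_mouth","knee_knob","stay_foot","hood_hinge"):
    for d in spot_point(t,"wrist")[:2]:
        print(t,np.round(d['xyz'],1),round(d['p'],2),proj("wrist",d['xyz'],s).round(0))
E
```

```text
2.7167 [481.00146465 -21.43930162 337.06350143] [[ 0.207  0.978 -0.005]
 [ 0.978 -0.207 -0.001]
 [-0.002 -0.005 -1.   ]] [-0.24  0.14 -0.13  0.02  0.04 -0.33]
well_mouth [485.  -16.3  43.8] 0.85 [261. 143.]
knee_knob [641.2  -4.9  82.2] 0.64 [384. 113.]
stay_foot [642.1 -95.9  49.9] 0.89 [383. 176.]
hood_hinge [570.2  93.5  81.3] 0.94 [314.  40.]
```

View pics/w1.png

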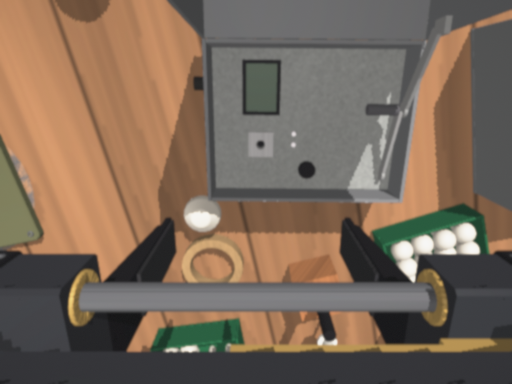

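```bash
python3 - <<'E'
from h import *
s=state();print(s['ee_pos'])
im=cv2.imread("pics/w1.png");c=im[125:165,240:285]
print(c.mean(2).astype(int)[12:28,12:32])
cv2.imwrite("pics/c1.png",cv2.resize(c,None,fx=10,fy=10,interpolation=cv2.INTER_CUBIC))
s=dict(ee_pos=np.array([481.001,-21.439,337.06]),tcp_rot=s['tcp_rot'])
for uv in ((261,144),):print(ray("wrist",uv,s,44))
# edge yaw: -y wall outer bottom rim z=80
print([ray("wrist",u,s,80).round(1) for u in ((207,201),(402,201),(207,40),(420,40),(377,109),(367,109),(398,109))])
s=state()
print(delta(s,[524,-270,300],Rdown(-.209)))
E
```

```text
[480.45605258 -17.11094755 339.12713275]
[[156 155 155 155 155 154 154 153 153 151 149 149 152 154 156 154 153 153
  153 152]
 [156 155 155 155 155 154 153 152 150 149 149 149 151 155 155 154 152 153
  153 152]
 [156 156 155 155 154 151 146 143 141 140 141 145 150 154 156 154 152 153
  153 151]
 [156 155 155 154 150 140 127 119 115 115 121 133 146 153 156 155 153 154
  154 152]
 [156 155 154 151 141 120  97  81  75  77  88 110 136 151 156 154 154 153
  154 152]
 [156 155 153 147 128  98  67  49  44  46  56  86 122 146 155 154 153 153
  153 151]
 [156 155 152 143 117  81  50  38  36  36  42  70 110 143 154 155 153 153
  153 152]
 [157 155 151 140 112  76  49  37  36  36  42  66 107 141 153 154 154 153
  153 152]
 [157 155 152 141 116  84  60  47  42  44  53  76 111 141 154 154 153 154
  154 152]
 [156 155 154 146 127 101  78  64  58  61  72  94 122 145 154 155 154 153
  154 152]
 [156 155 153 151 139 118 100  87  83  84  95 114 135 150 155 154 154 154
  154 152]
 [156 155 154 154 148 136 122 112 107 109 117 130 144 153 156 154 154 154
  154 152]
 [156 155 155 155 153 147 140 134 131 132 136 143 150 155 156 154 154 155
  154 152]
 [156 155 155 154 154 152 150 147 145 145 147 149 152 155 156 155 153 155
  154 153]
 [156 155 154 155 154 154 154 153 152 151 149 150 153 156 156 155 154 155
  154 152]
 [156 155 154 155 155 154 154 155 153 152 151 151 153 155 156 155 154 155
  155 152]]
[485.58656848 -17.8013441   44.        ]
[array([400.8, -72.1,  80. ]), array([ 655.5, -124.3,   80. ]), array([449.4, 119.7,  80. ]), array([690.2,  70.3,  80. ]), array([634.2,   2.4,  80. ]), array([622.2,   4.9,  80. ]), array([659.4,  -2.8,  80. ])]
[-0.239   0.0934  0.0391 -0.0022  0.0006  0.0074]
```

View pics/c1.png

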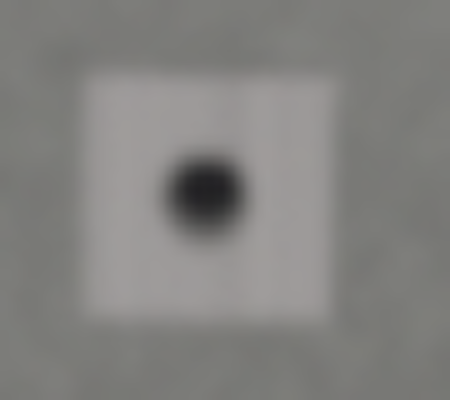

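>>> {"op": "move_arm", "data": {"motion": [1,-0.03,0.012,0.013,0,0,0.007,1,-0.06,0.024,0.026,0,0,0.007,1,-0.09,0.036,0.039,0,0,0.007,1,-0.12,0.048,0.052,0,0,0.007,1,-0.15,0.06,0.065,0,0,0.007,1,-0.18,0.071,0.078,0,0,0.007,1,-0.21,0.082,0.09,0,0,0.007,1,-0.232,0.09,0.097,0,0,0.007,1,-0.239,0.0934,0.1,0,0,0.007,1,-0.239,0.0934,0.1,0,0,0.007]}}

```text
time: 3.8
ee_pos: [523.8, -270.7, 238.0]
tcp_rot: [[0.208, 0.978, -0.004], [0.978, -0.208, 0.0], [-0.0, -0.004, -1.0]]
contact_force: [-0.9, -0.2, -0.7]
width: 1.004
```

```bash
python3 - <<'E'
from h import *
s=state();print(s['time'],s['ee_pos'],s['tcp_rot'].round(3),s['joint_velocities'].round(2))
im=snapshot("wrist");cv2.imwrite("pics/w2.png",im)
for t in ("stylus_grip","stand_mouth"):
    for d in spot_point(t,"wrist")[:3]:
        print(t,np.round(d['xyz'],1),round(d['p'],2),proj("wrist",d['xyz'],s).round(0))
s=state();print(s['ee_pos'],s['joint_velocities'].round(2))
E
```

```text
3.8 [ 523.7845027  -270.70612249  237.997336  ] [[ 0.208  0.978 -0.004]
 [ 0.978 -0.208  0.   ]
 [-0.    -0.004 -1.   ]] [ 0.03 -0.04  0.01  0.01  0.02  0.01]
stylus_grip [ 520.9 -270.4  108.8] 0.96 [256. 182.]
stylus_grip [ 524.4 -360.6   96.6] 0.74 [278. 261.]
stand_mouth [ 529.9 -270.2   58.2] 0.94 [264. 166.]
[ 524.13441798 -269.35025289  239.69633909] [ 0.   -0.01  0.   -0.   -0.   -0.  ]
```

View pics/w2.png

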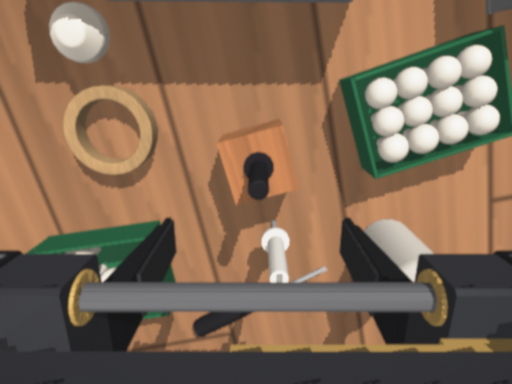

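```bash
python3 - <<'E'
from h import *
s0=state();s=dict(ee_pos=np.array([523.78,-270.7,238.0]),tcp_rot=s0['tcp_rot'])
im=cv2.imread("pics/w2.png");g=im[110:210,205:310]
m=(g.max(2)<60).astype(np.uint8)
n,l,st,ce=cv2.connectedComponentsWithStats(m)
for i in range(1,n):
    if st[i,4]>50: print(st[i],ce[i]+[205,110])
cv2.imwrite("pics/c2.png",cv2.resize(g,None,fx=6,fy=6,interpolation=cv2.INTER_CUBIC))
for P in ([524,-270,66],[524,-270,60],[524,-270,140],[524,-270,110]):print(P,proj("wrist",P,s).round(1))
E
```

```text
[ 40  44  27  45 915] [257.86885246 174.44043716]
[524, -270, 66] [258.5 168.5]
[524, -270, 60] [258.5 167. ]
[524, -270, 140] [258.9 191.4]
[524, -270, 110] [258.7 180.7]
```

View pics/c2.png

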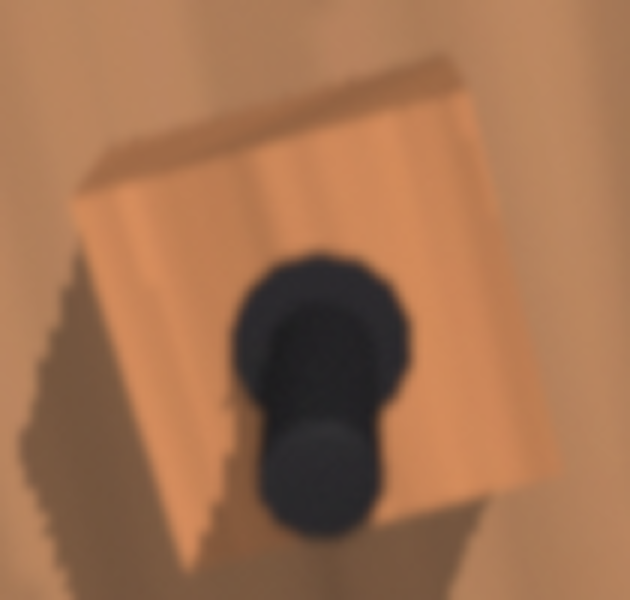

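```bash
python3 - <<'E'
from h import *
for cam in("top","wrist"):
    for d in spot_point("sprayer",cam)[:3]: print(cam,np.round(d['xyz'],1),round(d['p'],2))
s=state();print(s['time'],delta(s,[524.2,-268.6,110],Rdown(-.2024)))
E
```

```text
top [ 662.9 -412.7   -1.5] 0.59
wrist [ 6.613e+02 -4.211e+02  4.000e-01] 0.7
4.05 [ 0.0011  0.      0.1298 -0.0011  0.0015 -0.0055]
```

>>> {"op": "move_arm", "data": {"motion": [1,0.001,0,0.03,0,0,0.006,1,0.001,0,0.065,0,0,0.006,1,0.001,0,0.1,0,0,0.006,1,0.001,0,0.122,0,0,0.006,1,0.001,0,0.13,0,0,0.006,1,0.001,0,0.13,0,0,0.006,-1,0.001,0,0.13,0,0,0.006,-1,0.001,0,0.13,0,0,0.006,-1,0.001,0,0.13,0,0,0.006,-1,0.001,0,0.13,0,0,0.006], "newtons": 40}}

```text
time: 4.88
ee_pos: [524.6, -270.7, 110.9]
tcp_rot: [[0.214, 0.977, 0.0], [0.977, -0.214, -0.002], [-0.002, 0.001, -1.0]]
contact_force: [0.5, -0.4, -0.0]
width: 0.777
```

>>> {"op": "move_arm", "data": {"motion": [-1,0,0,0,0,0,0,-1,0,0,0,0,0,0,-1,0,0,0,0,0,0,-1,0,0,0,0,0,0,-1,0,0,0,0,0,0,-1,0,0,-0.01,0,0,0,-1,0,0,-0.03,0,0,0,-1,0,0,-0.06,0,0,0,-1,0,0,-0.09,0,0,0,-1,0,0,-0.1,0,0,0]}}

```text
time: 5.72
ee_pos: [525.7, -271.3, 214.9]
tcp_rot: [[0.214, 0.977, 0.004], [0.977, -0.214, -0.005], [-0.004, 0.005, -1.0]]
contact_force: [0.4, -0.5, 1.0]
width: 0.077
```

```bash
python3 - <<'E'
from h import *
s=state();print(s['time'],s['ee_pos'],s['width'],s['contact_force'])
im=snapshot("wrist");cv2.imwrite("pics/w3.png",im)
print(delta(state(),[484.8,-17.6,210]))
E
```

```text
5.7167 [ 525.74961698 -271.26423987  214.91536022] 0.07660761468893715 [ 0.42744098 -0.48400719  0.97090328]
[ 0.2392 -0.0948  0.0037  0.      0.      0.    ]
```

View pics/w3.png

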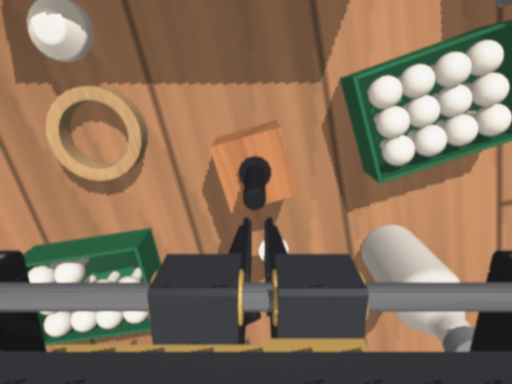

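>>> {"op": "move_arm", "data": {"motion": [-0.1,0,0,0,0,0,0,-0.1,0,0,0,0,0,0,-0.1,0,0,0,0,0,0,-0.1,0,0,0,0,0,0,-0.1,0,0,0,0,0,0,-0.1,0,0,0,0,0,0,-0.1,0,0,0.01,0,0,0,-0.1,0,0,0.02,0,0,0,-0.1,0,0,0.03,0,0,0,-0.1,0,0,0.03,0,0,0]}}

```text
time: 6.6
ee_pos: [522.0, -269.0, 174.7]
tcp_rot: [[0.214, 0.977, -0.008], [0.977, -0.214, 0.003], [0.001, -0.008, -1.0]]
contact_force: [-0.1, -0.5, -0.4]
width: 0.448
```

```bash
python3 - <<'E'
from h import *
s=state();print(s['time'],s['ee_pos'],s['width'],s['tcp_rot'].round(3))
im=snapshot("wrist");cv2.imwrite("pics/w4.png",im)
g=im[110:230,205:310]
cv2.imwrite("pics/c4.png",cv2.resize(g,None,fx=6,fy=6,interpolation=cv2.INTER_CUBIC)[:600])
for P in ([524.2,-268.6,66],[524.2,-268.6,140]):print(P,proj("wrist",P,s).round(1))
s=state();print(s['ee_pos'],delta(s,[524.2,-268.6,110]))
E
```

```text
6.6 [ 521.95731214 -268.97952664  174.70618686] 0.4480936896071974 [[ 0.214  0.977 -0.008]
 [ 0.977 -0.214  0.003]
 [ 0.001 -0.008 -1.   ]]
[524.2, -268.6, 66] [262.1 187.4]
[524.2, -268.6, 140] [263.  223.6]
[ 522.43393661 -269.28925168  175.99299012] [0.001 0.002 0.066 0.    0.    0.   ]
```

View pics/c4.png

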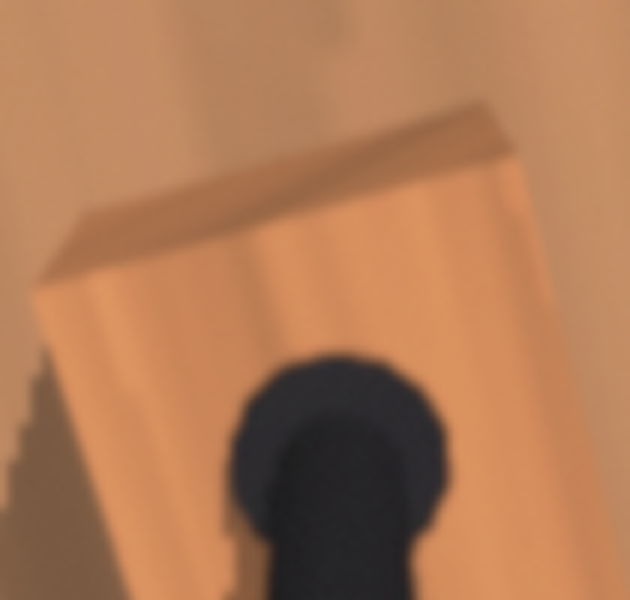

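>>> {"op": "move_arm", "data": {"motion": [-0.1,0.001,0.001,0.02,0,0,0,-0.1,0.0015,0.002,0.045,0,0,0,-0.1,0.0015,0.002,0.06,0,0,0,-0.1,0.0015,0.002,0.066,0,0,0,-1,0.0015,0.002,0.066,0,0,0,-1,0.0015,0.002,0.066,0,0,0,-1,0.0015,0.002,0.066,0,0,0,-1,0.0015,0.002,0.066,0,0,0,-1,0.0015,0.002,0.066,0,0,0,-1,0.0015,0.002,0.066,0,0,0]}}

```text
time: 7.48
ee_pos: [526.5, -269.5, 114.3]
tcp_rot: [[0.214, 0.977, -0.001], [0.977, -0.214, -0.002], [-0.002, -0.0, -1.0]]
contact_force: [0.1, 0.2, 4.0]
width: 0.182
```

```bash
python3 - <<'E'
from h import *
s=state();print(s['time'],s['ee_pos'],s['width'],s['contact_force'],s['tcp_rot'].round(3))
E
```

```text
7.4833 [ 526.51983993 -269.54509426  114.27867841] 0.18197607385085243 [0.12771376 0.17740867 3.99189472] [[ 0.214  0.977 -0.001]
 [ 0.977 -0.214 -0.002]
 [-0.002 -0.    -1.   ]]
```

>>> {"op": "move_arm", "data": {"motion": [-1,0,0,-0.02,0,0,0,-1,0,0,-0.05,0,0,0,-1,0,0,-0.085,0,0,0,-1,0.015,-0.006,-0.1,0,0,0,-1,0.045,-0.017,-0.1,0,0,0,-1,0.08,-0.031,-0.1,0,0,0,-1,0.115,-0.045,-0.1,0,0,0,-1,0.15,-0.058,-0.1,0,0,0,-1,0.185,-0.072,-0.1,0,0,0,-1,0.2,-0.078,-0.1,0,0,0]}}

```text
time: 8.32
ee_pos: [491.6, -53.5, 212.7]
tcp_rot: [[0.212, 0.977, -0.003], [0.977, -0.212, 0.001], [0.0, -0.003, -1.0]]
contact_force: [0.7, 0.1, -1.0]
width: 0.185
```

```bash
python3 - <<'E'
from h import *
for i in range(3):
    s=state();print(s['time'],s['ee_pos'],s['width'],s['contact_force'],s['joint_velocities'].round(2))
    if i<2: im=snapshot("wrist")
cv2.imwrite("pics/w5.png",im)
print(delta(s,[484.8,-17.6,190]))
E
```

```text
8.3167 [491.61445577 -53.51348779 212.66194776] 0.18457590051096767 [ 0.69863625  0.1286442  -0.96127079] [ 0.33 -0.12  0.1  -0.04  0.    0.32]
8.3667 [491.54374032 -52.48788461 212.63830499] 0.18122301276873948 [-0.04721889  1.25602047 -1.01022119] [-0.06  0.03 -0.03 -0.04 -0.02 -0.08]
8.4167 [492.14333166 -54.56762955 212.76801826] 0.18728040526773948 [-0.81353873  0.16171351 -0.12725576] [-0.05  0.03 -0.03 -0.03 -0.01 -0.03]
[ 0.0346 -0.0149  0.0228  0.      0.      0.    ]
```

View pics/w5.png

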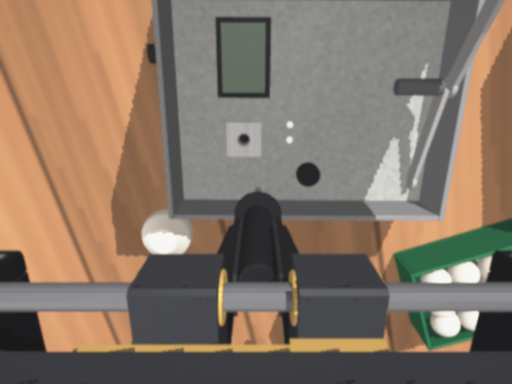

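```bash
python3 - <<'E'
from h import *
s=state()
s=dict(ee_pos=np.array([491.8,-53.5,212.7]),tcp_rot=s['tcp_rot'])
im=cv2.imread("pics/w5.png");
cv2.imwrite("pics/c5.png",cv2.resize(im[115:215,210:310],None,fx=6,fy=6,interpolation=cv2.INTER_CUBIC))
print("tip exp",proj("wrist",s['ee_pos']+s['tcp_rot']@np.array([0,0,100]),s))
print("flange exp",proj("wrist",s['ee_pos']+s['tcp_rot']@np.array([0,0,50]),s))
w=ray("wrist",(244,138.7),s,44);print(w,s['tcp_rot'].T@(w-s['ee_pos']))
E
```

```text
tip exp [258.57544606 191.55935822]
flange exp [258.99590306 215.31759511]
[484.45804044 -19.33110803  44.        ] [ 31.99700406 -13.9823158  168.70623618]
```

View pics/c5.png

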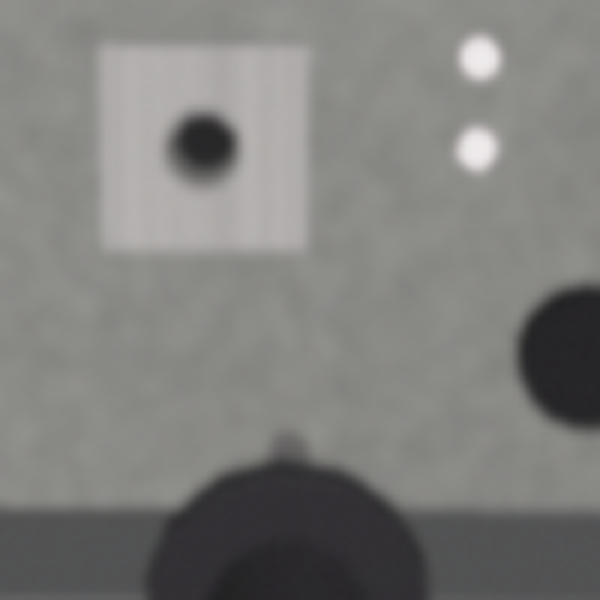

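>>> {"op": "move_arm", "data": {"motion": [-1,0.005,-0.002,0.005,0,0,0,-1,0.012,-0.005,0.015,0,0,0,-1,0.02,-0.009,0.03,0,0,0,-1,0.026,-0.012,0.042,0,0,0,-1,0.03,-0.014,0.05,0,0,0,-1,0.03,-0.014,0.053,0,0,0,-1,0.03,-0.014,0.053,0,0,0,-1,0.03,-0.014,0.053,0,0,0,-1,0.03,-0.014,0.053,0,0,0,-1,0.03,-0.014,0.053,0,0,0]}}

```text
time: 9.25
ee_pos: [486.0, -25.0, 160.6]
tcp_rot: [[0.215, 0.977, -0.001], [0.977, -0.215, -0.001], [-0.001, -0.001, -1.0]]
contact_force: [-0.2, -0.6, -0.8]
width: 0.184
```

```bash
python3 - <<'E'
from h import *
P=[];
for i in range(3):
    s=state();P.append(s['ee_pos']);
    if i<2: im=snapshot("wrist")
print(s['time'],np.array(P).round(1),s['contact_force'],s['tcp_rot'].round(3))
cv2.imwrite("pics/w6.png",im)
cv2.imwrite("pics/c6.png",cv2.resize(im[115:235,200:310],None,fx=5,fy=5,interpolation=cv2.INTER_CUBIC))
E
```

```text
9.35 [[486.  -25.  160.6]
 [485.9 -25.  160.5]
 [485.8 -24.9 160.4]] [-0.33108947  0.18641068 -0.64072236] [[ 0.215  0.977 -0.002]
 [ 0.977 -0.215 -0.001]
 [-0.001 -0.001 -1.   ]]
```

View pics/c6.png

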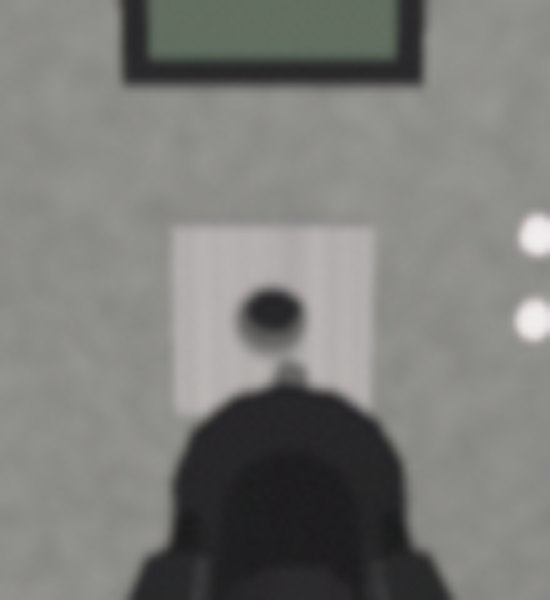

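```bash
python3 - <<'E'
from h import *
s=state();s=dict(ee_pos=np.array([485.9,-25,160.5]),tcp_rot=s['tcp_rot'])
Rt=s['tcp_rot'];tl=lambda p:(Rt.T@(p-s['ee_pos'])).round(2)
for u in ((254.4,179.2),(254.8,179.2)):print('well',tl(ray("wrist",u,s,44)))
for zz in (60.5,): print('tip',tl(ray("wrist",(258,190.1),s,zz)), tl(ray("wrist",(258,186.6),s,zz)))
# flange: top edge of disc, radius16 underside z=110.5
e=s['ee_pos']
for z in (50,100):
  for x in (0,3,16): print(z,x,proj("wrist",e+Rt@np.array([x,0,z]),s).round(1))
E
```

```text
well [  5.65  -3.48 116.5 ]
well [  5.65  -3.14 116.5 ]
tip [  1.24  -0.47 100.  ] [  4.22  -0.47 100.  ]
50 0 [259.  215.3]
50 3 [259.  211.1]
50 16 [259.  192.5]
100 0 [258.6 191.6]
100 3 [258.6 188. ]
100 16 [258.6 172.5]
```

>>> {"op": "move_arm", "data": {"motion": [-1,0.002,-0.001,0.002,0,0,0,-1,0.004,-0.002,0.006,0,0,0,-1,0.005,-0.003,0.01,0,0,0,-1,0.005,-0.003,0.012,0,0,0,-1,0.005,-0.003,0.012,0,0,0,-1,0.005,-0.003,0.012,0,0,0,-1,0.005,-0.003,0.012,0,0,0,-1,0.005,-0.003,0.012,0,0,0,-1,0.005,-0.003,0.012,0,0,0,-1,0.005,-0.003,0.012,0,0,0]}}

```text
time: 10.18
ee_pos: [483.5, -19.1, 147.8]
tcp_rot: [[0.214, 0.977, -0.003], [0.977, -0.214, -0.001], [-0.001, -0.002, -1.0]]
contact_force: [0.5, -0.2, 0.6]
width: 0.181
```

```bash
python3 - <<'E'
from h import *
P=[];
for i in range(3):
    s=state();P.append(s['ee_pos']);
    if i<2: im=snapshot("wrist")
print(s['time'],np.array(P).round(1),s['contact_force'],s['tcp_rot'].round(3))
cv2.imwrite("pics/w7.png",im)
cv2.imwrite("pics/c7.png",cv2.resize(im[135:235,210:310],None,fx=6,fy=6,interpolation=cv2.INTER_CUBIC))
s=dict(ee_pos=np.mean(P,0),tcp_rot=s['tcp_rot'])
print(np.array([proj("wrist",s['ee_pos']+s['tcp_rot']@np.array(v),s) for v in ((0,0,100),(3,0,100),(.8,-.4,104.5))]))
E
```

```text
10.2833 [[483.5 -19.1 147.8]
 [483.5 -19.1 147.8]
 [483.5 -19.2 147.8]] [-0.64260039 -0.10216549 -0.24208768] [[ 0.214  0.977 -0.003]
 [ 0.977 -0.214 -0.001]
 [-0.001 -0.002 -1.   ]]
[[258.57517626 191.55615398]
 [258.5766447  188.03729117]
 [258.0598327  188.9112335 ]]
```

View pics/c7.png

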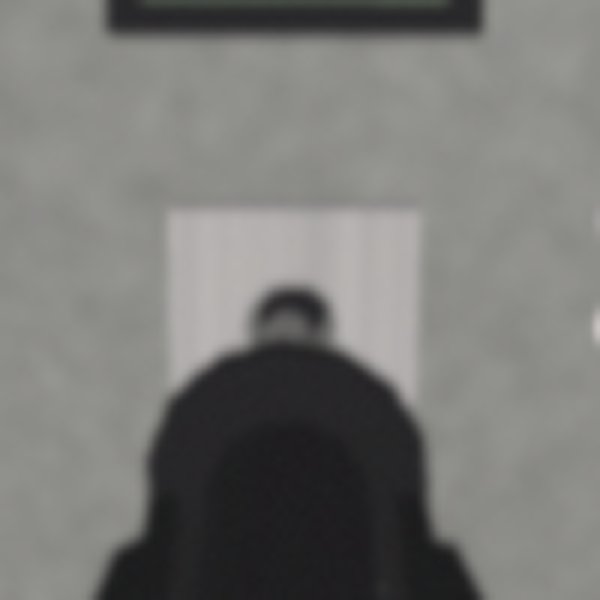

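>>> {"op": "move_arm", "data": {"motion": [-1,-0.0007,0,0.001,0,0,0,-1,-0.0007,0,0.003,0,0,0,-1,-0.0007,0,0.005,0,0,0,-1,-0.0007,0,0.007,0,0,0,-1,-0.0007,0,0.009,0,0,0,-1,-0.0007,0,0.011,0,0,0,-1,-0.0007,0,0.0125,0,0,0,-1,-0.0007,0,0.0125,0,0,0,-1,-0.0007,0,0.0125,0,0,0,-1,-0.0007,0,0.0125,0,0,0]}}

```text
time: 11.12
ee_pos: [483.3, -19.8, 135.6]
tcp_rot: [[0.214, 0.977, -0.003], [0.977, -0.214, -0.001], [-0.001, -0.003, -1.0]]
contact_force: [-1.5, -0.3, 3.7]
width: 0.183
```

```bash
python3 - <<'E'
from h import *
P=[];
for i in range(3):
    s=state();P.append(np.r_[s['ee_pos'],s['contact_force']]);
    if i<2: im=snapshot("wrist")
print(s['time'],np.array(P).round(1))
cv2.imwrite("pics/w8.png",im)
cv2.imwrite("pics/c8.png",cv2.resize(im[135:235,210:310],None,fx=6,fy=6,interpolation=cv2.INTER_CUBIC))
E
```

```text
11.2167 [[ 4.833e+02 -1.980e+01  1.356e+02 -1.500e+00 -3.000e-01  3.700e+00]
 [ 4.833e+02 -1.980e+01  1.355e+02 -1.500e+00  1.100e+00  3.900e+00]
 [ 4.833e+02 -1.980e+01  1.354e+02 -2.200e+00 -2.000e-01  4.800e+00]]
```

View pics/c8.png

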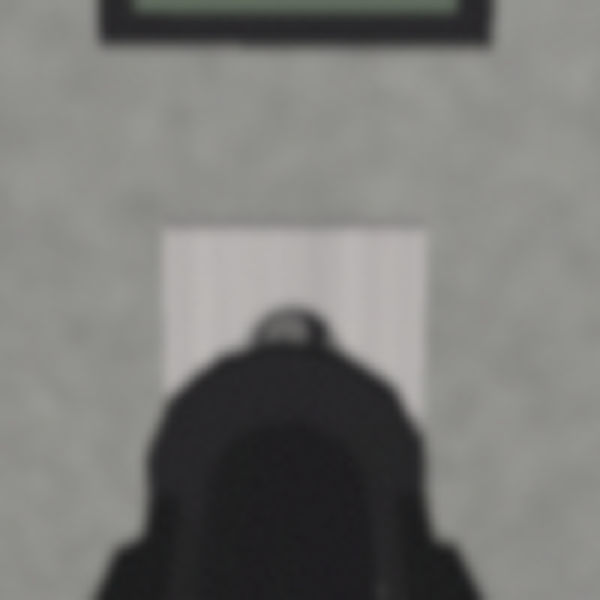

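>>> {"op": "move_arm", "data": {"motion": [-1,0,0,0.0005,0,0,0,-1,0,0,0.001,0,0,0,-1,0,0,0.0015,0,0,0,-1,0,0,0.002,0,0,0,-1,0,0,0.002,0,0,0,-1,0,0,0.002,0,0,0,-1,0,0,0.002,0,0,0,-1,0,0,0.002,0,0,0,-1,0,0,0.002,0,0,0,-1,0,0,0.002,0,0,0]}}

```text
time: 12.05
ee_pos: [483.3, -19.8, 133.4]
tcp_rot: [[0.214, 0.977, -0.003], [0.977, -0.214, -0.001], [-0.001, -0.002, -1.0]]
contact_force: [-2.3, 0.0, 5.1]
width: 0.188
```

>>> {"op": "move_arm", "data": {"motion": [-1,0,0,0.0005,0,0,0,-1,0,0,0.001,0,0,0,-1,0,0,0.0015,0,0,0,-1,0,0,0.002,0,0,0,-1,0,0,0.0025,0,0,0,-1,0,0,0.0025,0,0,0,-1,0,0,0.0025,0,0,0,-1,0,0,0.0025,0,0,0,-1,0,0,0.0025,0,0,0,-1,0,0,0.0025,0,0,0]}}

```text
time: 12.88
ee_pos: [483.5, -19.8, 131.7]
tcp_rot: [[0.214, 0.977, -0.002], [0.977, -0.214, -0.001], [-0.001, -0.002, -1.0]]
contact_force: [-2.3, 0.1, 8.6]
width: 0.183
```

>>> {"op": "move_arm", "data": {"motion": [-1,0,0,0.0005,0,0,0,-1,0,0,0.001,0,0,0,-1,0,0,0.0015,0,0,0,-1,0,0,0.002,0,0,0,-1,0,0,0.002,0,0,0,-1,0,0,0.002,0,0,0,-1,0,0,0.002,0,0,0,-1,0,0,0.002,0,0,0,-1,0,0,0.002,0,0,0,-1,0,0,0.002,0,0,0]}}

```text
time: 13.72
ee_pos: [483.9, -19.9, 131.4]
tcp_rot: [[0.214, 0.977, -0.002], [0.977, -0.214, -0.001], [-0.001, -0.002, -1.0]]
contact_force: [-6.5, 1.2, 15.9]
width: 0.182
```

```bash
python3 - <<'E'
from h import *
s=state();print(s['ee_pos'],s['contact_force'])
im=snapshot("wrist");cv2.imwrite("pics/w9.png",im)
cv2.imwrite("pics/c9.png",cv2.resize(im[135:235,210:310],None,fx=6,fy=6,interpolation=cv2.INTER_CUBIC))
E
```

```text
[483.88145652 -19.87545193 131.3601421 ] [-6.5348282   1.1863476  15.90122734]
```

View pics/c9.png

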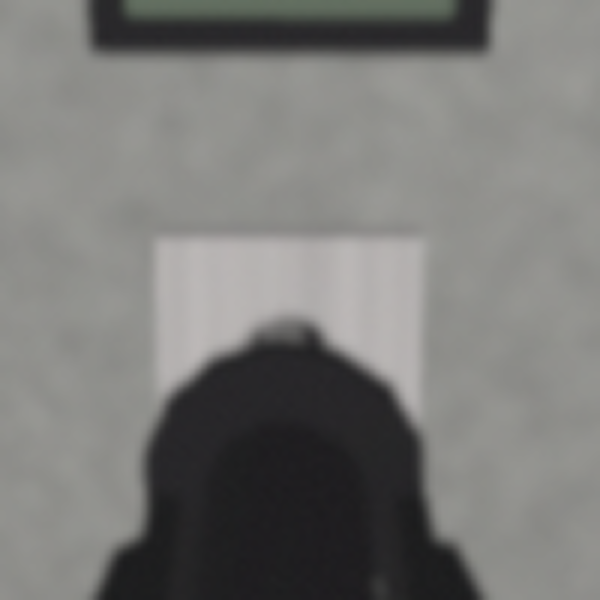

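>>> {"op": "move_arm", "data": {"motion": [-1,0,0,-0.008,0,0,0,-1,0,0,-0.025,0,0,0,-1,0,0,-0.055,0,0,0,-1,0,0,-0.08,0,0,0,-1,-0.015,0.006,-0.084,0,0,0,-1,-0.045,0.018,-0.084,0,0,0,-1,-0.08,0.032,-0.084,0,0,0,-1,-0.115,0.047,-0.084,0,0,0,-1,-0.15,0.061,-0.084,0,0,0,-1,-0.18,0.073,-0.084,0,0,0]}}

```text
time: 14.6
ee_pos: [516.1, -213.5, 211.5]
tcp_rot: [[0.215, 0.977, -0.003], [0.977, -0.215, -0.001], [-0.001, -0.003, -1.0]]
contact_force: [0.1, 0.1, -0.3]
width: 0.184
```

>>> {"op": "move_arm", "data": {"motion": [-1,-0.025,0.01,0,0,0,0,-1,-0.045,0.018,0,0,0,0,-1,-0.054,0.022,0.005,0,0,0,-1,-0.0543,0.022,0.015,0,0,0,-1,-0.0543,0.022,0.03,0,0,0,-1,-0.0543,0.022,0.033,0,0,0,-1,-0.0543,0.022,0.033,0,0,0,-1,-0.0543,0.022,0.033,0,0,0,-1,-0.0543,0.022,0.033,0,0,0,-1,-0.0543,0.022,0.033,0,0,0]}}

```text
time: 15.43
ee_pos: [526.4, -268.7, 180.7]
tcp_rot: [[0.214, 0.977, -0.001], [0.977, -0.214, -0.001], [-0.002, -0.001, -1.0]]
contact_force: [0.6, 0.2, 0.1]
width: 0.182
```

```bash
python3 - <<'E'
from h import *
P=[];
for i in range(3):
    s=state();P.append(np.r_[s['ee_pos'],s['contact_force']]);
    if i<2: im=snapshot("wrist")
print(s['time'],np.array(P).round(1),s['width'])
cv2.imwrite("pics/w10.png",im)
cv2.imwrite("pics/c10.png",cv2.resize(im[100:235,200:320],None,fx=4,fy=4,interpolation=cv2.INTER_CUBIC))
E
```

```text
15.5333 [[ 5.264e+02 -2.687e+02  1.807e+02  6.000e-01  2.000e-01  1.000e-01]
 [ 5.264e+02 -2.688e+02  1.807e+02 -1.000e-01 -8.000e-01 -7.000e-01]
 [ 5.264e+02 -2.689e+02  1.806e+02 -1.000e-01  0.000e+00 -9.000e-01]] 0.18343373054112969
```

View pics/c10.png

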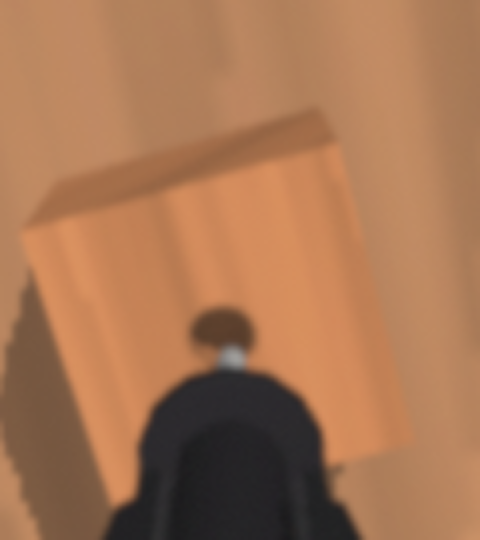

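```bash
python3 - <<'E'
from h import *
s=state();s=dict(ee_pos=np.array([526.4,-268.8,180.7]),tcp_rot=s['tcp_rot'])
Rt=s['tcp_rot'];tl=lambda p:(Rt.T@(p-s['ee_pos'])).round(2)
print('hole',ray("wrist",(255.75,184.5),s,60),tl(ray("wrist",(255.75,184.5),s,60)))
for z in(77,80):print('tip',tl(ray("wrist",(258,189.8),s,z)))
E
```

```text
hole [ 523.83750569 -268.85647034   60.        ] [ -0.4   -2.35 120.7 ]
tip [  0.29  -0.45 103.7 ]
tip [  1.27  -0.47 100.7 ]
```

>>> {"op": "move_arm", "data": {"motion": [-1,-0.001,-0.002,0.003,0,0,0,-1,-0.001,-0.002,0.008,0,0,0,-1,-0.001,-0.002,0.013,0,0,0,-1,-0.001,-0.002,0.02,0,0,0,-1,-0.001,-0.002,0.03,0,0,0,-1,-0.001,-0.002,0.04,0,0,0,-1,-0.001,-0.002,0.05,0,0,0,-1,-0.001,-0.002,0.058,0,0,0,-1,-0.001,-0.002,0.062,0,0,0,-1,-0.001,-0.002,0.062,0,0,0]}}

```text
time: 16.37
ee_pos: [522.7, -269.1, 115.8]
tcp_rot: [[0.214, 0.977, -0.005], [0.977, -0.214, 0.001], [-0.0, -0.005, -1.0]]
contact_force: [0.1, 0.1, -1.0]
width: 0.185
```

>>> {"op": "move_arm", "data": {"motion": [-1,0,0,0.001,0,0,0,-1,0,0,0.002,0,0,0,-1,0,0,0.003,0,0,0,-1,0,0,0.004,0,0,0,-1,0,0,0.0045,0,0,0,-1,0,0,0.0045,0,0,0,-1,0,0,0.0045,0,0,0,-1,0,0,0.0045,0,0,0,-1,0,0,0.0045,0,0,0,-1,0,0,0.0045,0,0,0]}}

```text
time: 17.2
ee_pos: [524.0, -269.8, 114.3]
tcp_rot: [[0.214, 0.977, -0.002], [0.977, -0.214, -0.001], [-0.002, -0.002, -1.0]]
contact_force: [-2.4, 1.1, 5.9]
width: 0.186
```

```bash
python3 - <<'E'
from h import *
s=state();print(s['ee_pos'],s['contact_force'])
im=snapshot("wrist");cv2.imwrite("pics/w11.png",im)
s=state();print(s['time'],s['ee_pos'],s['contact_force'])
cv2.imwrite("pics/c11.png",cv2.resize(im[100:235,200:320],None,fx=4,fy=4,interpolation=cv2.INTER_CUBIC))
E
```

```text
[ 523.95708835 -269.82600219  114.3269284 ] [-2.37776499  1.07072204  5.87927411]
17.25 [ 523.93608613 -269.83691039  114.27942844] [-1.39756026  1.68086572  5.77962148]
```

View pics/c11.png

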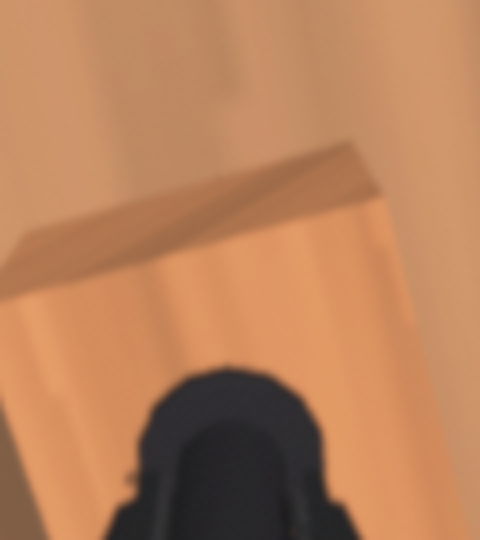

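>>> {"op": "move_arm", "data": {"motion": [0,0,0,-0.0005,0,0,0,0,0,0,-0.0005,0,0,0,0,0,0,-0.0005,0,0,0,0,0,0,-0.0005,0,0,0,0,0,0,-0.0005,0,0,0,0,0,0,-0.0005,0,0,0,0,0,0,-0.005,0,0,0,0,0,0,-0.02,0,0,0,0,0,0,-0.05,0,0,0,0,0,0,-0.09,0,0,0]}}

```text
time: 18.08
ee_pos: [521.8, -268.3, 200.5]
tcp_rot: [[0.214, 0.977, -0.009], [0.977, -0.214, 0.004], [0.001, -0.01, -1.0]]
contact_force: [0.0, -0.7, 0.1]
width: 0.502
```

```bash
python3 - <<'E'
from h import *
s=state();print(s['time'],s['ee_pos'],s['contact_force'],s['width'])
im=snapshot("wrist");cv2.imwrite("pics/w12.png",im)
for i in(0,1): print(state()['ee_pos'])
im2=snapshot("scene");cv2.imwrite("pics/s12.png",im2)
a=cv2.resize(im[80:260,160:360],None,fx=2.5,fy=2.5);b=cv2.resize(im2[220:320,130:260],None,fx=3,fy=3,interpolation=cv2.INTER_CUBIC)
b=cv2.copyMakeBorder(b[:],0,a.shape[0]-b.shape[0],0,0,0);cv2.imwrite("pics/c12.png",np.hstack([a[:,:400],b[:,:390]]))
E
```

```text
18.0833 [ 521.82609049 -268.25893021  200.47756934] [ 0.02039745 -0.65403385  0.13759434] 0.502460846831564
[ 526.64266487 -271.18836846  213.05650918]
[ 526.64266487 -271.18836846  213.05650918]
```

View pics/c12.png

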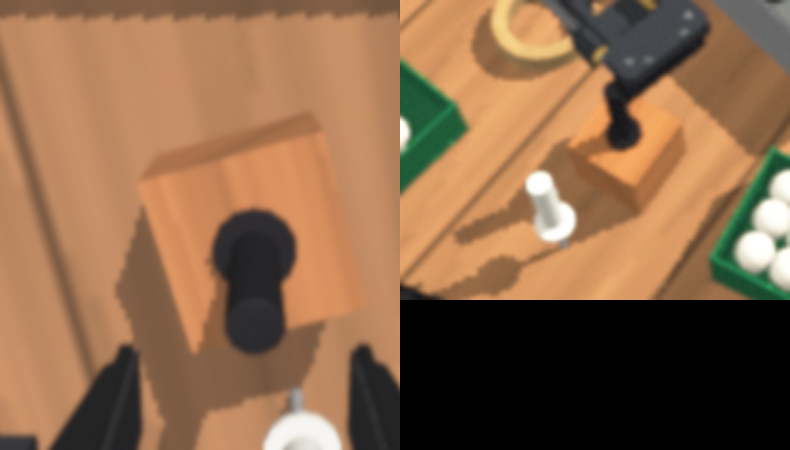

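```bash
cat >> h.py <<'E'
YAW=-0.204
O=np.array([549.5,-1.0,0])
C=np.array([[np.cos(YAW),-np.sin(YAW),0],[np.sin(YAW),np.cos(YAW),0],[0,0,1]])
def cw(p): return O+C@np.array(p,float)
def Rk(t): # jaws along case y, tool z down tilted t toward +y; x=-case x
    z=C@np.array([0,np.sin(t),-np.cos(t)]);y=C@np.array([0,np.cos(t),np.sin(t)]);return np.c_[np.cross(y,z),y,z]
E
python3 - <<'E'
from h import *
s=state();s['ee_pos']=np.array([524.0,-269.8,203.5+0]) ;print(s['q'].round(2))
t=.35;r=Rk(t)
print(cw([86,21,78]),delta(s,cw([86,21,78])-r[:,2]*110,r))
E
```

```text
[-0.57  0.01  1.81 -0.    1.31 -0.35]
[637.97105729   2.14197754  78.        ] [ 0.2525  0.0533  0.0213 -0.27    0.2892 -1.5626]
```

>>> {"op": "move_arm", "data": {"motion": [0,0.02,0.004,-0.01,-0.02,0.022,-0.12,0,0.05,0.01,-0.02,-0.042,0.044,-0.24,0,0.08,0.017,-0.02,-0.062,0.067,-0.36,0,0.11,0.023,-0.02,-0.083,0.089,-0.48,0,0.14,0.03,-0.02,-0.104,0.111,-0.6,0,0.17,0.036,-0.02,-0.124,0.133,-0.72,0,0.2,0.042,-0.01,-0.145,0.155,-0.84,0,0.225,0.048,0,-0.166,0.178,-0.96,0,0.245,0.052,0.01,-0.187,0.2,-1.08,0,0.2525,0.0533,0.02,-0.207,0.222,-1.2]}}

```text
time: 19.02
ee_pos: [630.6, -31.8, 182.6]
tcp_rot: [[-0.845, 0.526, 0.097], [0.531, 0.805, 0.265], [0.061, 0.275, -0.959]]
contact_force: [0.8, 0.0, -0.2]
width: 0.498
```

```bash
python3 - <<'E'
from h import *
s=state()
t=.35;r=Rk(t)
print(s['time'],s['joint_velocities'].round(2),delta(s,cw([86,21,78])-r[:,2]*110,r))
E
```

```text
19.0167 [-0.02  0.24 -0.    0.32 -0.03 -1.61] [-0.0015 -0.0029  0.0004 -0.0588  0.0529 -0.3585]
```

>>> {"op": "move_arm", "data": {"motion": [0,0,0,0,-0.02,0.018,-0.12,0,0,0,0,-0.04,0.036,-0.24,0,0,0,0,-0.06,0.053,-0.36,0,0,0,0,-0.06,0.053,-0.36,0,0,0,0,-0.06,0.053,-0.36,0,0,0,0,-0.06,0.053,-0.36,0,0,0,0,-0.06,0.053,-0.36,0,0,0,0,-0.06,0.053,-0.36,0,0,0,0,-0.06,0.053,-0.36,0,0,0,0,-0.06,0.053,-0.36]}}

```text
time: 19.85
ee_pos: [629.9, -34.2, 182.9]
tcp_rot: [[-0.978, 0.197, 0.071], [0.21, 0.919, 0.335], [0.001, 0.342, -0.94]]
contact_force: [0.9, -0.7, -0.2]
width: 0.5
```

```bash
python3 - <<'E'
from h import *
for i in range(2):
    s=state();im=snapshot("wrist")
cv2.imwrite("pics/w13.png",im);print(s['time'],s['ee_pos'],s['tcp_rot'].round(3))
for d in spot_point("knee_knob","wrist")[:3]: print(np.round(d['xyz'],1),round(d['p'],2),proj("wrist",d['xyz'],s).round(0))
for a in (68,86,104):print(proj("wrist",cw([a,21,78]),s).round(1))
im2=snapshot("top");cv2.imwrite("pics/t13.png",im2)
E
```

```text
19.9 [629.92853294 -34.21048529 182.87443204] [[-0.978  0.197  0.071]
 [ 0.21   0.919  0.335]
 [ 0.001  0.342 -0.94 ]]
[637.2  -2.9  81.8] 0.77 [252. 191.]
[256.5 168. ]
[256.6 188.6]
[256.8 208.4]
```

View pics/w13.png

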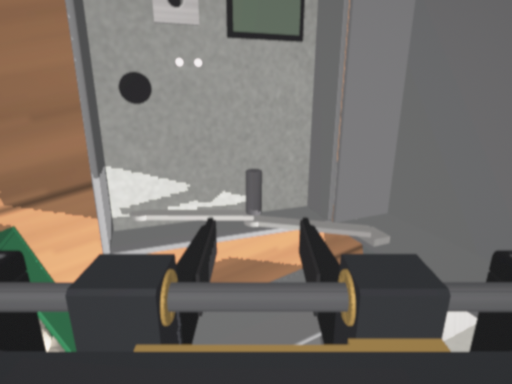

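View pics/t13.png

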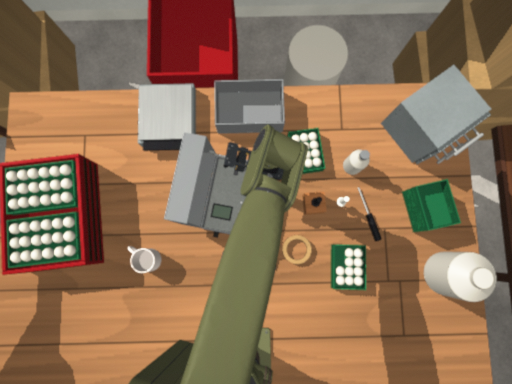

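```bash
python3 - <<'E'
from h import *
s=state();r=Rk(.35)
print(s['ee_pos'],delta(s,cw([86,21,78]),r))
c=s['tcp_rot'].T@C
print("case axes in tool:",c.round(3))
E
```

```text
[629.92298496 -34.29042634 182.78179521] [-0.0004 -0.0008  0.1112 -0.0006  0.0012 -0.0071]
case axes in tool: [[-1.     0.007  0.001]
 [ 0.007  0.94   0.342]
 [ 0.001  0.342 -0.94 ]]
```

>>> {"op": "move_arm", "data": {"motion": [0,0,-0.002,0.025,0,0,0,0,0,-0.003,0.055,0,0,0,0,0,-0.003,0.085,0,0,0,0,0,-0.003,0.105,0,0,0,0,0,-0.003,0.111,0,0,0,0,0,-0.003,0.111,0,0,0,-1,0,-0.003,0.111,0,0,0,-1,0,-0.003,0.111,0,0,0,-1,0,-0.003,0.111,0,0,0,-1,0,-0.003,0.111,0,0,0], "newtons": 40}}

```text
time: 20.88
ee_pos: [638.2, -0.5, 79.2]
tcp_rot: [[-0.978, 0.197, 0.073], [0.21, 0.919, 0.334], [-0.002, 0.342, -0.94]]
contact_force: [0.6, 0.5, -0.0]
width: 0.277
```

>>> {"op": "move_arm", "data": {"motion": [-1,0,0,0,0,0,0,-1,0,0,0,0,0,0,-1,0,0,0,0,0,0,-1,0,0,0,0,0,0,-1,0,0,0,0,0,0,-1,0,0,0,0,0,0,-1,0,0,0,0,0,0,-1,0,0,0,0,0,0,-1,0,0,0,0,0,0,-1,0,0,0,0,0,0]}}

```text
time: 21.72
ee_pos: [637.5, -0.5, 78.0]
tcp_rot: [[-0.978, 0.197, 0.071], [0.21, 0.919, 0.334], [0.0, 0.342, -0.94]]
contact_force: [-1.9, -5.7, 5.1]
width: 0.137
```

```bash
python3 - <<'E'
from h import *
s=state();print(s['time'],s['ee_pos'],s['contact_force'],s['width'],(C.T@(s['ee_pos']-O)).round(1))
im=snapshot("wrist");cv2.imwrite("pics/w14.png",im)
E
```

```text
21.7167 [ 6.37533091e+02 -5.39106262e-01  7.80469122e+01] [-1.94139061 -5.70901706  5.05585199] 0.13655978552630105 [86.1 18.3 78. ]
```

View pics/w14.png

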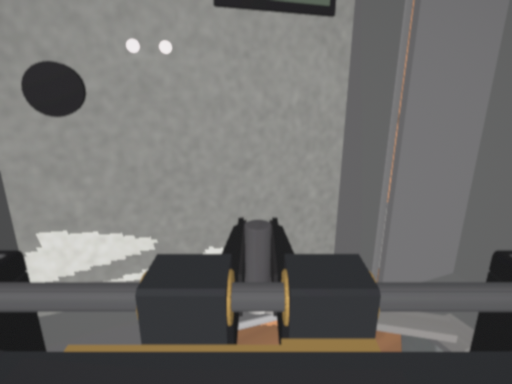

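>>> {"op": "move_arm", "data": {"motion": [-1,0,0,-0.002,0,0,0,-1,0,0,-0.004,0,0,0,-1,0,0,-0.006,0,0,0,-1,0,-0.0004,-0.0085,0,0,0,-1,0,-0.0007,-0.011,0,0,0,-1,0,-0.001,-0.014,0,0,0,-1,0,-0.0015,-0.017,0,0,0,-1,0,-0.002,-0.019,0,0,0,-1,0,-0.0025,-0.021,0,0,0,-1,0,-0.0025,-0.021,0,0,0]}}

```text
time: 22.6
ee_pos: [635.6, -8.3, 95.6]
tcp_rot: [[-0.978, 0.198, 0.072], [0.211, 0.918, 0.337], [0.001, 0.344, -0.939]]
contact_force: [4.9, -0.0, -5.0]
width: 0.135
```

>>> {"op": "move_arm", "data": {"motion": [-1,0,-0.0004,-0.002,0,0,0,-1,0,-0.0008,-0.004,0,0,0,-1,0,-0.0015,-0.007,0,0,0,-1,0,-0.0025,-0.01,0,0,0,-1,0,-0.0035,-0.0125,0,0,0,-1,0,-0.0045,-0.015,0,0,0,-1,0,-0.0055,-0.0175,0,0,0,-1,0,-0.006,-0.019,0,0,0,-1,0,-0.006,-0.019,0,0,0,-1,0,-0.006,-0.019,0,0,0]}}

```text
time: 23.43
ee_pos: [633.2, -19.1, 111.3]
tcp_rot: [[-0.978, 0.198, 0.072], [0.21, 0.917, 0.339], [0.001, 0.346, -0.938]]
contact_force: [6.7, 4.8, -5.0]
width: 0.137
```

```bash
python3 - <<'E'
from h import *
s=state();print(s['time'],s['ee_pos'],s['contact_force'],s['width'],(C.T@(s['ee_pos']-O)).round(1))
im=snapshot("wrist");cv2.imwrite("pics/w15.png",im)
im=snapshot("scene");cv2.imwrite("pics/s15.png",im)
E
```

```text
23.4333 [633.23951549 -19.05359001 111.2998994 ] [ 6.71720957  4.8170874  -4.97766424] 0.13653484712723193 [ 85.7  -0.7 111.3]
```

View pics/w15.png

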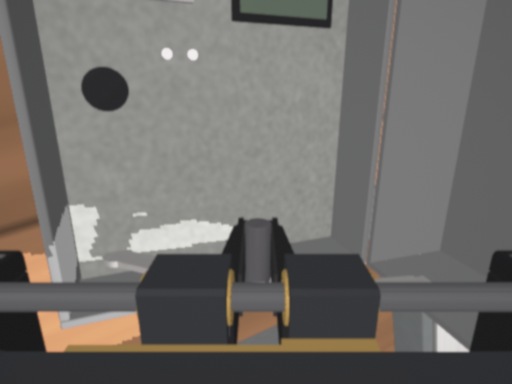

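View pics/s15.png

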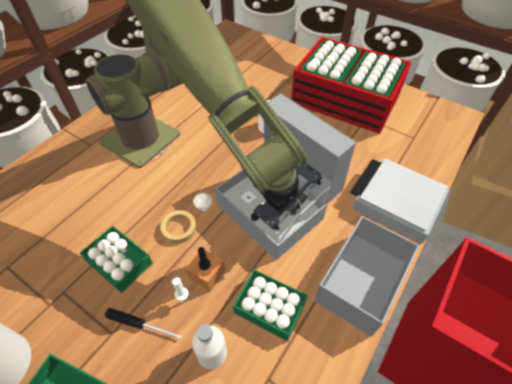

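>>> {"op": "move_arm", "data": {"motion": [-1,0,-0.001,-0.002,0,0,0,-1,0,-0.002,-0.004,0,0,0,-1,0,-0.0028,-0.006,0,0,0,-1,0,-0.0028,-0.006,0,0,0,-0.2,0,-0.0028,-0.006,0,0,0,-0.2,0,-0.0028,-0.006,0,0,0,-0.2,0,-0.0028,-0.006,0,0,0,-0.2,0,-0.0028,-0.006,0,0,0,-0.2,0,-0.0028,-0.006,0,0,0,-0.2,0,-0.0028,-0.006,0,0,0]}}

```text
time: 24.37
ee_pos: [631.6, -25.7, 116.8]
tcp_rot: [[-0.978, 0.197, 0.07], [0.209, 0.919, 0.335], [0.002, 0.342, -0.94]]
contact_force: [0.4, 0.5, 0.4]
width: 0.397
```

```bash
python3 - <<'E'
from h import *
s=state();print(s['time'],s['ee_pos'],s['contact_force'],s['width'],(C.T@(s['ee_pos']-O)).round(1),s['q'].round(2))
R0=s['tcp_rot']
# hood push pose candidates
def Rh(t,psi=0): # tool z points case (0,-sin t,-cos t); y along case x?
    z=C@np.array([0,-np.sin(t),-np.cos(t)])
    return z
print(delta(s,cw([0,0,420])), cw([0,168,240]))
E
```

```text
24.3667 [631.56674005 -25.71256007 116.77209193] [0.42847619 0.51738924 0.44109309] 0.3970712364799044 [ 85.4  -7.6 116.8] [-0.28  0.18  1.82  0.38  1.19 -1.79]
[ 0.0859  0.1103 -0.2824  0.      0.      0.    ] [583.53478355 163.51636244 240.        ]
```

```bash
cat >> h.py <<'E'
TH=0.25
def Rhd(t=TH):
    z=C@np.array([0,-np.sin(t),-np.cos(t)]);y=C@np.array([0,np.cos(t),-np.sin(t)]);return np.c_[np.cross(y,z),y,z]
def tcp_case(phi,u=160,extra=0,x=0):
    a=phi-1.62 # rotation from shut, about hinge (+ = toward shut)
    # shut: u-> -y, w-> +z ; rotate back by a (toward open = clockwise as seen y right z up)
    ca,sa=np.cos(a),np.sin(a);M=np.array([[ca,-sa],[sa,ca]])
    U=M@np.array([-1,0]);N=M@np.array([0,1])
    zt=np.array([-np.sin(TH),-np.cos(TH)]);yt=np.array([np.cos(TH),-np.sin(TH)])
    h=max((19*zt+k*12*yt)@(-N) for k in(-1,1))
    p=np.array([100,80])+u*U+(68+h-extra)*N
    return np.array([x,p[0],p[1]])
E
python3 - <<'E'
from h import *
for p in (0,.1,.2,.4,.8,1.2,1.62):print(p,tcp_case(p).round(1))
s=state();r=Rhd()
for c in ([60,-20,200],[0,60,380],[0,250,380]):print(c,delta(s,cw(c),r))
im=cv2.imread('pics/s15.png')
E
```

```text
0 [  0.  191.3 235.7]
0.1 [  0.  176.9 244.1]
0.2 [  0.  161.4 251.2]
0.4 [  0.  128.3 260.7]
0.8 [  0.   57.  258.7]
1.2 [  0.   -9.9 226.3]
1.62 [  0.  -60.  169.4]
[60, -20, 200] [ 0.0254  0.0166 -0.0825  0.5995 -0.0012 -0.0071]
[0, 60, 380] [ 0.0863  0.153  -0.2243  0.5995 -0.0012 -0.0071]
[0, 250, 380] [ 0.0876  0.3315 -0.1592  0.5995 -0.0012 -0.0071]
```

>>> {"op": "move_arm", "data": {"motion": [-0.2,0,0,-0.03,0,0,0,-0.2,0.005,0.003,-0.065,0,0,0,-1,0.017,0.015,-0.1,0,0,0,-1,0.03,0.035,-0.13,0.1,0,0,-1,0.045,0.06,-0.16,0.2,0,0,-1,0.06,0.09,-0.185,0.3,0,0,-1,0.075,0.12,-0.21,0.4,0,0,-1,0.086,0.15,-0.224,0.5,0,0,-1,0.086,0.185,-0.212,0.6,0,0,-1,0.087,0.22,-0.2,0.6,0,0]}}

```text
time: 25.2
ee_pos: [576.0, 131.0, 383.1]
tcp_rot: [[-0.978, 0.202, -0.048], [0.207, 0.947, -0.244], [-0.004, -0.248, -0.969]]
contact_force: [0.2, -0.5, -1.7]
width: 0.005
```

```bash
python3 - <<'E'
from h import *
s=state();r=Rhd();print(s['time'],(C.T@(s['ee_pos']-O)).round(1),s['q'].round(2),s['contact_force'],s['width'])
for c in ([0,235,370],[0,225,252],tcp_case(.1)):print(c,delta(s,cw(c),r))
im=snapshot("scene");cv2.imwrite("pics/s16.png",im)
print(delta(state(),cw([0,235,370]),r))
E
```

```text
25.2 [ -0.8 134.6 383.1] [ 0.24  0.01  1.54 -0.23  1.7  -1.14] [ 0.17650813 -0.53617954 -1.70664278] 0.005489483646443427
[0, 235, 370] [-0.0003  0.1005 -0.0123 -0.001   0.0023 -0.0055]
[0, 225, 252] [ 1.000e-04  1.201e-01  1.045e-01 -1.000e-03  2.300e-03 -5.500e-03]
[  0.         176.85687471 244.11405173] [-1.000e-04  7.540e-02  1.241e-01 -1.000e-03  2.300e-03 -5.500e-03]
[-0.0017  0.0949 -0.013   0.0043 -0.0007  0.0005]
```

View pics/s16.png

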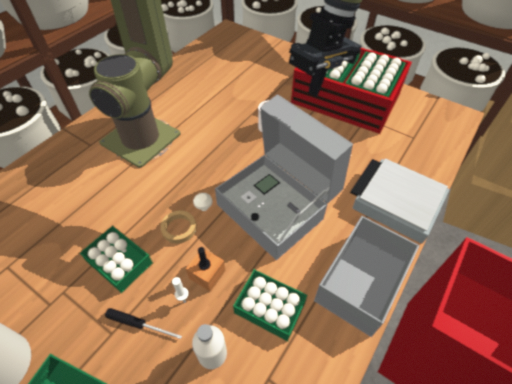

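>>> {"op": "move_arm", "data": {"motion": [-1,0,0.035,-0.005,0,0,0,-1,0,0.07,-0.01,0,0,0,-1,0,0.1,-0.01,0,0,0,-1,0,0.11,0.015,0,0,0,-1,0,0.1145,0.05,0,0,0,-1,0,0.1145,0.085,0,0,0,-1,0,0.1145,0.104,0,0,0,-1,0,0.1145,0.104,0,0,0,-1,0,0.1145,0.104,0,0,0,-1,0,0.1145,0.104,0,0,0]}}

```text
time: 26.08
ee_pos: [594.4, 211.2, 253.1]
tcp_rot: [[-0.978, 0.203, -0.051], [0.21, 0.948, -0.241], [-0.001, -0.246, -0.969]]
contact_force: [0.5, 0.0, 0.3]
width: 0.006
```

```bash
python3 - <<'E'
from h import *
s=state();print(s['time'],(C.T@(s['ee_pos']-O)).round(1),s['q'].round(2),s['contact_force'],s['width'])
im=snapshot("wrist");cv2.imwrite("pics/w17.png",im)
s=state()
for p in (.05,.15,.25,.35,.45,.55,.65,.75):print(p,delta(s,cw(tcp_case(p))))
E
```

```text
26.0833 [  1.  216.9 253.1] [ 0.35  0.16  1.59 -0.21  1.52 -0.99] [0.45483823 0.01425339 0.26282057] 0.005572542390911857
0.05 [ 0.0011 -0.0285  0.0214  0.      0.      0.    ]
0.15 [ 0.001  -0.0449  0.0176  0.      0.      0.    ]
0.25 [ 0.0008 -0.0618  0.0153  0.      0.      0.    ]
0.35 [ 0.0007 -0.0791  0.0148  0.      0.      0.    ]
0.45 [ 0.0006 -0.0966  0.016   0.      0.      0.    ]
0.55 [ 0.0005 -0.1141  0.019   0.      0.      0.    ]
0.65 [ 0.0003 -0.1313  0.0239  0.      0.      0.    ]
0.75 [ 0.0002 -0.1482  0.0306  0.      0.      0.    ]
```

View pics/w17.png

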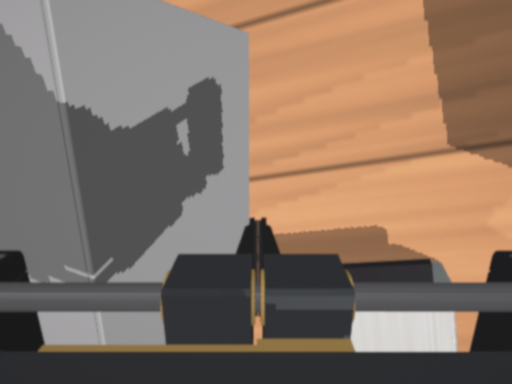

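>>> {"op": "move_arm", "data": {"motion": [-1,0.001,-0.015,0.02,0,0,0,-1,0.001,-0.029,0.021,0,0,0,-1,0.001,-0.037,0.0195,0,0,0,-1,0.001,-0.045,0.0175,0,0,0,-1,0.001,-0.053,0.016,0,0,0,-1,0.001,-0.061,0.0155,0,0,0,-1,0.001,-0.069,0.015,0,0,0,-1,0.001,-0.079,0.015,0,0,0,-1,0.001,-0.088,0.0155,0,0,0,-1,0.001,-0.0966,0.016,0,0,0]}}

```text
time: 26.97
ee_pos: [572.3, 115.4, 259.9]
tcp_rot: [[-0.978, 0.202, -0.052], [0.209, 0.948, -0.241], [0.0, -0.247, -0.969]]
contact_force: [1.1, 2.3, -0.1]
width: 0.0
```

```bash
python3 - <<'E'
from h import *
s=state();print(s['time'],(C.T@(s['ee_pos']-O)).round(1),C.T@s['contact_force'])
im=snapshot("scene");cv2.imwrite("pics/s18.png",im)
s=state();print((C.T@(s['ee_pos']-O)).round(1))
for p in (.45,.55,.65,.75,.85,.95,1.05,1.15,1.25):print(p,delta(s,cw(tcp_case(p))))
E
```

```text
26.9667 [ -1.2 118.6 259.9] [ 0.62604326  2.5005792  -0.08137846]
[ -1.3 117.1 260.2]
0.45 [-0.0013  0.0019 -0.0024  0.      0.      0.    ]
0.55 [-0.0014 -0.0156  0.0006  0.      0.      0.    ]
0.65 [-0.0015 -0.0328  0.0055  0.      0.      0.    ]
0.75 [-0.0017 -0.0497  0.0123  0.      0.      0.    ]
0.85 [-0.0018 -0.0659  0.0209  0.      0.      0.    ]
0.95 [-0.002  -0.0813  0.0313  0.      0.      0.    ]
1.05 [-0.0021 -0.0956  0.0433  0.      0.      0.    ]
1.15 [-0.0022 -0.1086  0.057   0.      0.      0.    ]
1.25 [-0.0023 -0.1202  0.0721  0.      0.      0.    ]
```

View pics/s18.png

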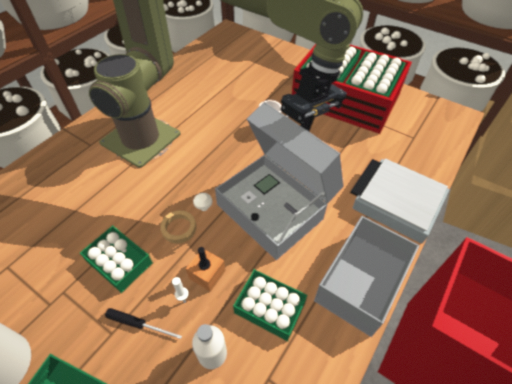

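>>> {"op": "move_arm", "data": {"motion": [-1,0,-0.007,-0.001,0,0,0,-1,0,-0.0156,0.0006,0,0,0,-1,0,-0.024,0.003,0,0,0,-1,0,-0.033,0.0055,0,0,0,-1,0,-0.041,0.009,0,0,0,-1,0,-0.05,0.0125,0,0,0,-1,0,-0.058,0.0165,0,0,0,-1,0,-0.066,0.021,0,0,0,-1,0,-0.074,0.026,0,0,0,-1,0,-0.0813,0.0313,0,0,0]}}

```text
time: 27.85
ee_pos: [553.8, 30.0, 249.1]
tcp_rot: [[-0.978, 0.203, -0.053], [0.21, 0.947, -0.243], [0.001, -0.248, -0.969]]
contact_force: [1.6, 1.8, 0.7]
width: 0.002
```

```bash
python3 - <<'E'
from h import *
s=state();print(s['time'],(C.T@(s['ee_pos']-O)).round(1),C.T@s['contact_force'])
im=snapshot("scene");cv2.imwrite("pics/s19.png",im)
s=state();print((C.T@(s['ee_pos']-O)).round(1))
for p in (.95,1.05,1.15,1.25,1.35,1.45,1.55,1.62):print(p,delta(s,cw(tcp_case(p))))
E
```

```text
27.85 [ -2.   31.2 249.1] [1.14647623 2.12268411 0.74502987]
[ -2.3  29.8 248.3]
0.95 [-0.0023  0.0004 -0.0019  0.      0.      0.    ]
1.05 [-0.0024 -0.0139  0.0102  0.      0.      0.    ]
1.15 [-0.0026 -0.0269  0.0239  0.      0.      0.    ]
1.25 [-0.0027 -0.0385  0.039   0.      0.      0.    ]
1.35 [-0.0028 -0.0484  0.0555  0.      0.      0.    ]
1.45 [-0.003  -0.0566  0.0711  0.      0.      0.    ]
1.55 [-0.0031 -0.0634  0.0872  0.      0.      0.    ]
1.62 [-0.0032 -0.0672  0.0989  0.      0.      0.    ]
```

View pics/s19.png

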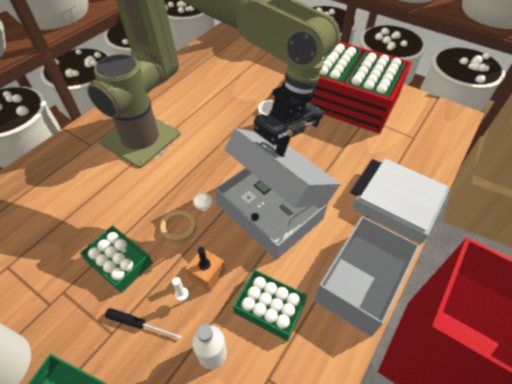

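Going well. Next to about 1.38 rad, slower.

>>> {"op": "move_arm", "data": {"motion": [-1,-0.001,-0.006,0.003,0,0,0,-1,-0.001,-0.0115,0.0075,0,0,0,-1,-0.002,-0.017,0.013,0,0,0,-1,-0.002,-0.022,0.0185,0,0,0,-1,-0.002,-0.027,0.024,0,0,0,-1,-0.002,-0.033,0.0315,0,0,0,-1,-0.002,-0.0385,0.039,0,0,0,-1,-0.002,-0.043,0.046,0,0,0,-1,-0.002,-0.046,0.051,0,0,0,-1,-0.002,-0.0485,0.0555,0,0,0]}}

```text
time: 28.73
ee_pos: [542.8, -29.3, 206.7]
tcp_rot: [[-0.978, 0.203, -0.054], [0.21, 0.947, -0.242], [0.002, -0.248, -0.969]]
contact_force: [-0.3, 0.7, 0.6]
width: 0.006
```

```bash
python3 - <<'E'
from h import *
s=state();print(s['time'],(C.T@(s['ee_pos']-O)).round(1),C.T@s['contact_force'])
im=snapshot("scene");cv2.imwrite("pics/s20.png",im)
s=state();print((C.T@(s['ee_pos']-O)).round(1))
for p in (1.35,1.4,1.45,1.5,1.55,1.6,1.62):print(p,delta(s,cw(tcp_case(p))))
E
```

```text
28.7333 [ -0.8 -29.1 206.7] [-0.42691411  0.64117895  0.58754801]
[ -1.1 -29.6 206. ]
1.35 [-0.0011 -0.0015 -0.0004  0.      0.      0.    ]
1.4 [-0.0012 -0.0058  0.0075  0.      0.      0.    ]
1.45 [-0.0012 -0.0098  0.0152  0.      0.      0.    ]
1.5 [-0.0013 -0.0134  0.0232  0.      0.      0.    ]
1.55 [-0.0014 -0.0165  0.0313  0.      0.      0.    ]
1.6 [-0.0014 -0.0193  0.0397  0.      0.      0.    ]
1.62 [-0.0014 -0.0203  0.0431  0.      0.      0.    ]
```

View pics/s20.png

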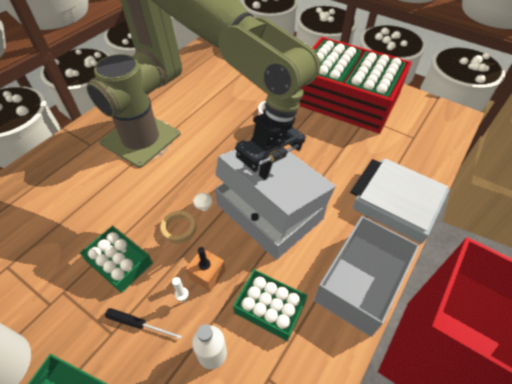

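>>> {"op": "move_arm", "data": {"motion": [-1,0,-0.003,0.003,0,0,0,-1,0,-0.0045,0.006,0,0,0,-1,0,-0.006,0.009,0,0,0,-1,0,-0.008,0.012,0,0,0,-1,0,-0.0095,0.015,0,0,0,-1,0,-0.011,0.018,0,0,0,-1,0,-0.0125,0.021,0,0,0,-1,0,-0.0135,0.0235,0,0,0,-1,0,-0.0147,0.026,0,0,0,-1,0,-0.0155,0.0285,0,0,0]}}

```text
time: 29.62
ee_pos: [538.5, -50.4, 183.6]
tcp_rot: [[-0.978, 0.203, -0.053], [0.209, 0.947, -0.242], [0.001, -0.248, -0.969]]
contact_force: [0.3, 0.0, 1.1]
width: 0.005
```

>>> {"op": "move_arm", "data": {"motion": [-1,0,-0.0008,0.002,0,0,0,-1,0,-0.0015,0.004,0,0,0,-1,0,-0.002,0.0055,0,0,0,-1,0,-0.0026,0.007,0,0,0,-1,0,-0.003,0.0085,0,0,0,-1,0,-0.0034,0.0095,0,0,0,-1,0,-0.0037,0.0105,0,0,0,-1,0,-0.004,0.0115,0,0,0,-1,0,-0.004,0.0125,0,0,0,-1,0,-0.004,0.013,0,0,0]}}

```text
time: 30.45
ee_pos: [537.0, -57.4, 172.1]
tcp_rot: [[-0.978, 0.202, -0.053], [0.209, 0.947, -0.243], [0.001, -0.248, -0.969]]
contact_force: [-0.3, -0.4, 0.5]
width: 0.005
```

```bash
python3 - <<'E'
from h import *
s=state();print(s['time'],(C.T@(s['ee_pos']-O)).round(1),C.T@s['contact_force'])
im=snapshot("scene");cv2.imwrite("pics/s21.png",im)
s=state();print(delta(s,cw(tcp_case(1.62))))
cv2.imwrite("pics/c21.png",cv2.resize(im[100:300,170:370],None,fx=3,fy=3,interpolation=cv2.INTER_CUBIC))
E
```

```text
30.45 [ -0.8 -57.8 172.1] [-0.19143583 -0.41008124  0.48574198]
[-0.0008 -0.0015  0.0031  0.      0.      0.    ]
```

View pics/c21.png

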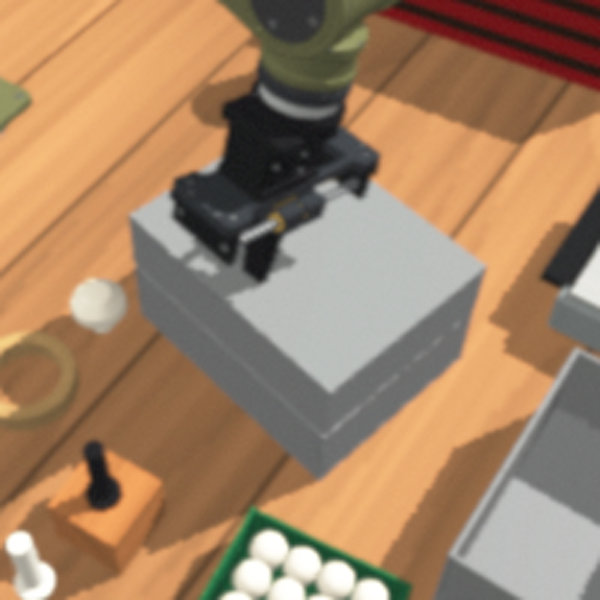

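>>> {"op": "move_arm", "data": {"motion": [-1,0,0,0.0005,0,0,0,-1,0,0,0.001,0,0,0,-1,0,0,0.0015,0,0,0,-1,0,0,0.002,0,0,0,-1,0,0,0.0025,0,0,0,-1,0,0,0.003,0,0,0,-1,0,0,0.0035,0,0,0,-1,0,0,0.004,0,0,0,-1,0,0,0.004,0,0,0,-1,0,0,0.004,0,0,0]}}

```text
time: 31.33
ee_pos: [536.8, -58.1, 168.1]
tcp_rot: [[-0.978, 0.202, -0.053], [0.209, 0.947, -0.242], [0.002, -0.248, -0.969]]
contact_force: [-0.1, -0.0, 0.1]
width: 0.005
```

>>> {"op": "move_arm", "data": {"motion": [-1,0,0,0.0005,0,0,0,-1,0,0,0.001,0,0,0,-1,0,0,0.0015,0,0,0,-1,0,0,0.002,0,0,0,-1,0,0,0.0025,0,0,0,-1,0,0,0.003,0,0,0,-1,0,0,0.0035,0,0,0,-1,0,0,0.004,0,0,0,-1,0,0,0.004,0,0,0,-1,0,0,0.004,0,0,0]}}

```text
time: 32.17
ee_pos: [537.0, -58.4, 167.3]
tcp_rot: [[-0.978, 0.203, -0.053], [0.21, 0.947, -0.241], [0.001, -0.247, -0.969]]
contact_force: [-5.8, 3.9, 13.4]
width: 0.006
```

```bash
python3 - <<'E'
from h import *
s=state();print(s['time'],(C.T@(s['ee_pos']-O)).round(1),C.T@s['contact_force'])
im=snapshot("wrist");cv2.imwrite("pics/w22.png",im)
im=snapshot("scene");cv2.imwrite("pics/c22.png",cv2.resize(im[100:300,170:370],None,fx=3,fy=3,interpolation=cv2.INTER_CUBIC))
for x in(-130,130):print([proj("scene",cw([x,-100,z])).round(1) for z in (0,80,148)])
E
```

```text
32.1667 [ -0.6 -58.8 167.3] [-6.47922523  2.62998171 13.39268556]
[array([216.1, 204.1]), array([213.8, 188.1]), array([211.7, 172.9])]
[array([276.6, 259.5]), array([278.1, 245.3]), array([279.5, 231.6])]
```

View pics/c22.png

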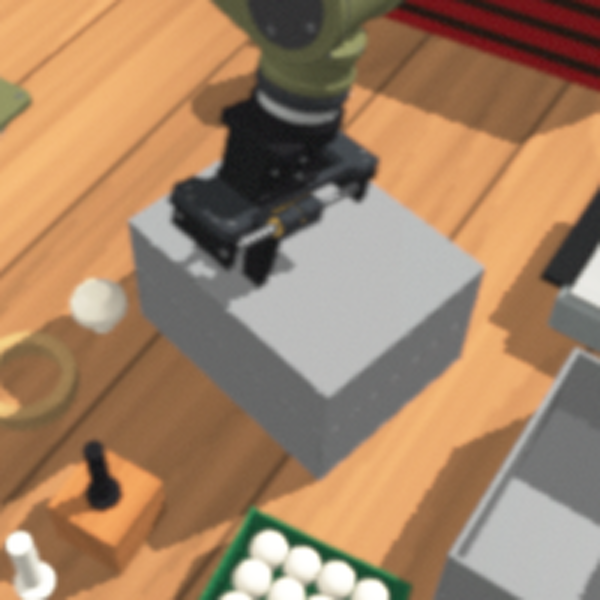

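View pics/w22.png

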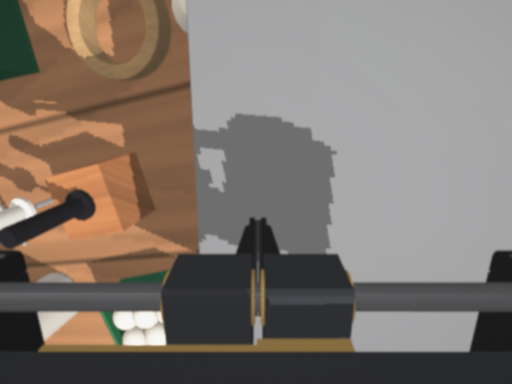

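>>> {"op": "move_arm", "data": {"motion": [-1,0,0,-0.003,0,0,0,-1,0,0,-0.01,0,0,0,-1,0,0,-0.03,0,0,0,-1,0,0,-0.06,0,0,0,-1,0,0,-0.095,0,0,0,-1,0,0.02,-0.13,0,0,0,-1,0,0.05,-0.16,0,0,0,-1,0,0.08,-0.18,0,0,0,-1,0,0.1,-0.18,0,0,0,-1,0,0.1,-0.18,0,0,0]}}

```text
time: 33.1
ee_pos: [567.2, 82.5, 314.3]
tcp_rot: [[-0.979, 0.199, -0.051], [0.205, 0.949, -0.241], [0.001, -0.246, -0.969]]
contact_force: [-0.4, -0.2, 0.9]
width: 0.003
```

```bash
python3 - <<'E'
from h import *
s=state();print(s['time'],(C.T@(s['ee_pos']-O)).round(1),s['contact_force'])
im=snapshot("scene");cv2.imwrite("pics/s23.png",cv2.resize(im,(768,576),interpolation=cv2.INTER_CUBIC))
cv2.imwrite("pics/c23.png",cv2.resize(im[100:300,130:370],None,fx=3,fy=3,interpolation=cv2.INTER_CUBIC)[:600])
snapshot("top")
for t in ("stylus","hood_back","stylus_grip","knee_knob"):
  for cam in("scene","top"):
    print(t,cam,[(np.round(d['xyz'],0),round(d['p'],2)) for d in spot_point(t,cam)[:3]])
print(cw([0,-60,148]))
E
```

```text
33.1 [  0.4  85.3 314.3] [-0.43679614 -0.17546426  0.86702493]
stylus scene [(array([ 525., -273.,   10.]), 0.78), (array([ 526., -360.,    4.]), 0.47)]
stylus top [(array([ 524., -274.,    9.]), 0.63), (array([ 527., -360.,   -1.]), 0.42), (array([547.,  -3.,  -3.]), 0.23)]
hood_back scene [(array([532., -59., 149.]), 0.94)]
hood_back top [(array([538., -63., 150.]), 0.78)]
stylus_grip scene [(array([ 526., -358.,  102.]), 0.7), (array([ 531., -272.,  114.]), 0.69)]
stylus_grip top [(array([550.,  -2.,  -1.]), 0.51), (array([ 521., -360.,  100.]), 0.5), (array([ 524., -264.,  107.]), 0.45)]
knee_knob scene []
knee_knob top []
[537.34472016 -59.75584373 148.        ]
```

View pics/c23.png

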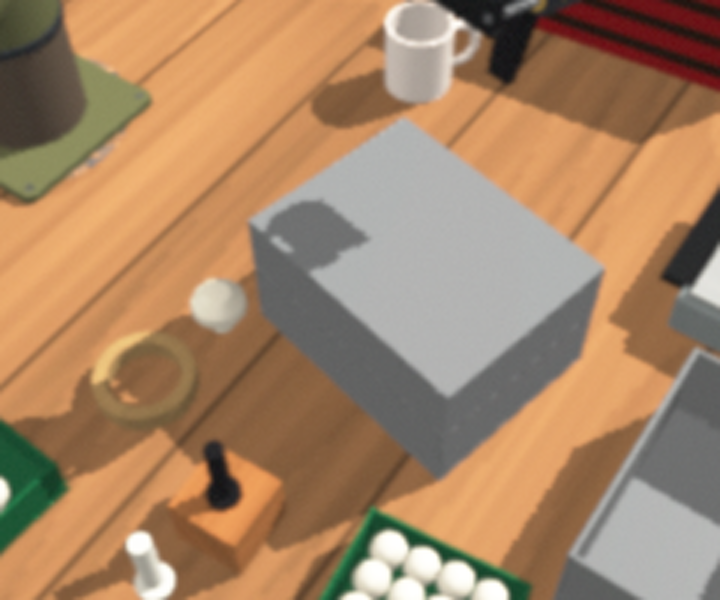

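View pics/s23.png

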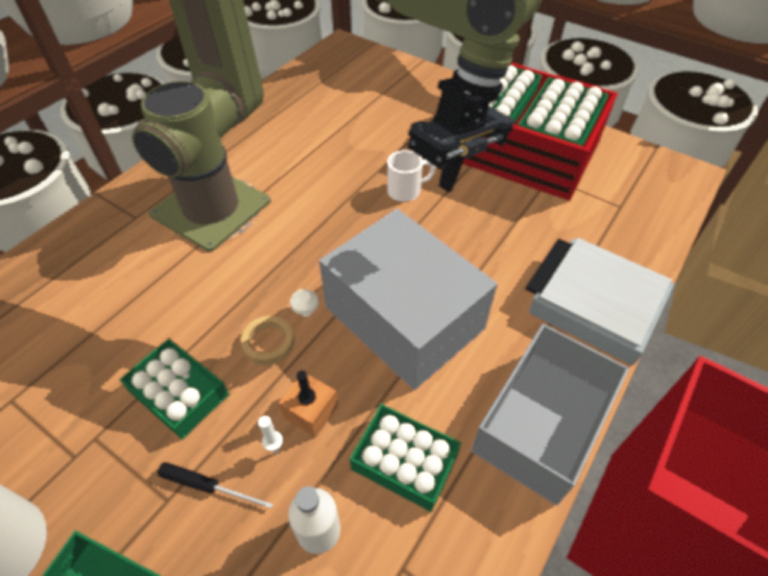

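```bash
python3 -c "
from cell import *
s=state();print(s['time'],s['contact_force'],abs(s['joint_velocities']).max());print(job_done())"
```

```text
33.6 [ 0.30800648  0.28516465 -0.47159977] 0.005611199060215433
the job is handed in; nothing more can be done
None
```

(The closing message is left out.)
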